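Change the forming stakes over from flat work to doming

TASK

The flat work is done and the next job is doming, so change the stakes over: the two round domed stakes go from the oak rack into the steel holder, and the two square flat-faced stakes go from the holder back into the oak rack. In the holder and in the rack alike, the larger stake belongs in the wide-topped socket and the smaller one in the narrow-topped socket, so that each shoulder is properly backed. A stake cannot stand outside a socket, so use the rack's spare socket on the way; it is empty again at the end, when all four stakes stand upright and fully down in their sockets.

Things in the scene. Friction and masses are not known exactly. Their poses are not given: they have to be found in the camera images.
- big_dome: Large domed stake: loose bright steel tool with a round domed head 44 mm across. Origin: on its axis at the shoulder's underside, which rests on the socket rim; z up. Below: round shank 36 mm long, tapering from 21 to 9 mm. Above: shoulder 44 mm wide, 6 mm high, then a 17 mm neck; head from 24 mm, its upright round band at 26 to 35 mm, dome top at 46 mm above origin. 0.3 kg.
- small_dome: Small domed stake: loose bright steel tool with a round domed head 29 mm across. Origin: on its axis at the shoulder's underside, which rests on the socket rim; z up. Below: round shank 36 mm long, tapering from 21 to 9 mm. Above: shoulder 31 mm wide, 6 mm high, then a 17 mm neck; head from 24 mm, its upright round band at 26 to 35 mm, dome top at 45 mm above origin. 0.16 kg.
- big_square: Large square stake: loose bright steel tool with a flat square head 37 x 37 mm. Origin: on its axis at the shoulder's underside, which rests on the socket rim; z up. Below: round shank 36 mm long, tapering from 21 to 9 mm. Above: shoulder 44 mm wide, 6 mm high, then a 17 mm neck; head with upright sides square to its own x and y at 24 to 42 mm above origin. 0.3 kg.
- small_square: Small square stake: loose bright steel tool with a flat square head 25 x 25 mm. Origin: on its axis at the shoulder's underside, which rests on the socket rim; z up. Below: round shank 36 mm long, tapering from 21 to 9 mm. Above: shoulder 31 mm wide, 6 mm high, then a 17 mm neck; head with upright sides square to its own x and y at 24 to 42 mm above origin. 0.16 kg.
- steel_wide: Wide-topped socket of the steel holder (dark bolted steel plate with two sockets 72 mm apart): tube with a round flange 66 mm across. Fixed. Origin: centre of the bore in the rim's plane, 60 mm above the bench; z up. Bore 25 mm wide, deeper than a shank. A square stake stands in it at the start.
- steel_narrow: Narrow-topped socket of the steel holder: tube with a round flange 51 mm across. Fixed. Origin: centre of the bore in the rim's plane, 60 mm above the bench; z up. Bore 25 mm wide, deeper than a shank. The other square stake stands in it at the start.
- oak_wide: Wide-topped socket of the oak rack (wooden plank with three turned wooden posts in a row, 70 mm apart, in any order): post with a round top 66 mm across. Fixed. Origin: centre of the bore in the rim's plane, 60 mm above the bench; z up. Bore 25 mm wide, deeper than a shank. A domed stake stands in it at the start.
- oak_narrow: Narrow-topped socket of the oak rack: wooden post with a round top 51 mm across. Fixed. Origin: centre of the bore in the rim's plane, 60 mm above the bench; z up. Bore 25 mm wide, deeper than a shank. The other domed stake stands in it at the start.
- oak_spare: Spare socket of the oak rack: plain wooden post 39 mm across without a wider top; empty at the start. Fixed. Origin: centre of the bore in the rim's plane, 60 mm above the bench; z up. Bore 25 mm wide, deeper than a shank. 

How it is judged:
By the outcome, as a careful person would: the job done as asked, in the order asked, and still so for the second after the job is handed in, with the robot touching nothing.
It also fails if it takes over 112 s, if anything falls off the work surface, if the arm or the gripper's body presses on something with over 40 N, if the wrist force passes 120 N, or if a joint passes its speed limit or range.

ROBOT

A 6-joint arm with a two-finger parallel gripper is mounted at the origin on a cart in front of the work surface, level with it; the furniture and walls round the work are solid. World frame = base frame: x ahead of the robot, y to its left, z up, the work surface at z = 0. Lengths are in m, angles in rad, forces in N, time in s.
With the tool pointing down it reaches from about 0.25 to 0.725 m from the base axis. Payload 4 kg.
Tool frame: the origin (TCP) lies on the centre line of the jaws, within the pads' length; the fingertips stand 11 mm ahead of it and the grasp point (between the pads) lies 8 mm behind it; z points along the fingers, x is the direction in which the jaws open and shut, and the axes are right-handed (so a half turn about z gives the same grasp; the last joint's range is limited). The gripper opens to 85 mm and grips with 20 to 120 N. Pads are 22 mm wide; open, the fingers measure 114 mm over their backs; the gripper's body (76 mm by 85 mm) begins 54 mm behind the grasp point. The pads swing forward as they close: fully open they stand 13 mm farther back than shut.
Start: joints at [1.198, 0.241, 0.005, 1.335, 0, 1.571], TCP at [0.182, 0.466, 0.242] pointing down, gripper open.
Joint ranges: [-2.72, 2.72], [-1.05, 1.87], [-1.09, 1.28], [-1.99, 2.15], [-1.42, 1.44], [-3.14, 3.14]. Speed limits (rad/s): [2.79, 2.79, 3.14, 3.14, 3.14, 3.14].

INTERFACE

Orientations are given as a unit quaternion [x, y, z, w].
In Python, from workcell import bot, viewer, order gives the robot as it stands. The module is installed in compiled form; this text tells all that it offers.
- The arm moves only by the tool send_rows, never from a script. Its argument "increments" is a list that holds one entry, the list of rows, each a list of 4 numbers: the shift along the tool's x, y, z in m, then the turn about the tool's z in degrees. A call has exactly 8 rows; each row shifts and turns the pose as measured when the row begins, along the tool's axes as they then stand; what a row does not reach is not made up. A row lasts 1/10 s, in which the tool goes at most 50 mm and 8.59 degrees, less where a joint would pass 70% of its speed; a pose out of reach is approached as far as the arm can. A call is refused whole if a number of a shift passes 0.05 or a number of a turn 8.59, either way. A call with a gripper value outside its range is refused whole. "hand" is the closure, from -1 (fully open) to 1 (shut), so that 0 is half open, set as the call begins (left out, the last holds). The fingers move at their own pace and stop on an object; the grip force is fixed at half the most. Time passes only in rows, so rows that do not move let the fingers close, or fill a call up. It gives the time, the measured TCP pose, the force and the opening at its end, in the units of the state.
- bot.get_obs(): the state, without advancing time (a new reading comes with each control period).
- viewer.camera(name): name is "scene" or "top"; returns a dict with "image" (420x560x3 uint8, red, green, blue), "range_z" (420x560 float32, m along the optical axis (not along the pixel's ray), 0 where there is no reading), "camera_matrix" (3x3 intrinsics, pixels), "dist" ([k1, k2, p1, p2, k3] as OpenCV has them; the pictures are not rectified), "eye" and "rotation" of the camera in the world. Camera axes: x right, y down, z forward; pixel columns grow to the right and rows downward; lengths in m; the calibration is good to about 2 mm. A picture is of the moment at which its call begins.
- order.job_done(): hands the job in, once; it reports no verdict.
The state is a dict: "clock": time; "joint_pos": joint angles; "joint_vel": joint speeds; "tau": joint torques, N m; "eef_pos": TCP position; "tool_rot": TCP orientation; "ft_force": force on the tool from outside, world axes, zero at the start; "ft_torque": the same for the moment, N m; "grip_width": finger opening in m.
Only numpy, scipy, OpenCV 4.12 (cv2) and the standard library are available. Lean on these libraries where they do the work, as an engineer would, in place of code of your own. Each camera call takes 0.05 s, during which the arm holds its last target.

## Working session

There is one attempt and no reset: what is moved stays moved. The work goes in short steps, Python scripts to look and compute and a tool call to move; the robot and the scene stay as the last step left them, time stands still between calls to the robot, and variables do not carry over. Pictures are saved under pics/ and viewed, and the job is handed in when it is done.

Besides the shell and the picture viewer there is one more tool, called after "Call:" by a JSON object that holds its "fn" and its "kwargs", one argument or row to a line. send_rows: Moves the arm, as the interface text tells. Its arguments: {"type":"object","properties":{"increments":{"type":"array","items":{"type":"array","items":{"type":"array","items":{"type":"number"}}}},"hand":{"type":"number"}},"required":["increments"]}

```bash
mkdir -p pics; python3 - <<'E'
from workcell import bot, viewer, order
import cv2,numpy as np
o=bot.get_obs()
for k,v in o.items(): print(k,np.round(v,4))
for n in("scene","top"):
    c=viewer.camera(n)
    cv2.imwrite(f"pics/{n}0.png",c["image"][:,:,::-1]); np.savez(f"{n}0.npz",**c)
    print(n,c["camera_matrix"],c["dist"],c["eye"],c["rotation"])
E
```

```text
clock 0.0
joint_pos [1.198  0.2414 0.0037 1.3352 0.     1.5708]
joint_vel [-0.0006  0.0004 -0.0002  0.0001  0.0003 -0.0005]
tau [ 1.20000e-03 -3.72313e+01  2.52410e+01  1.69000e-02  2.00000e-04
 -0.00000e+00]
eef_pos [0.1819 0.4651 0.2414]
tool_rot [ 8.259e-01  5.638e-01 -9.000e-04  6.000e-04]
ft_force [ 0.4865 -0.9264 -1.466 ]
ft_torque [-0.016  -0.0381 -0.0385]
grip_width 0.0857
scene [[538.28435857   0.         279.87980833]
 [  0.         538.28435857 209.06097583]
 [  0.           0.           1.        ]] [0.03481518 0.         0.         0.         0.        ] [-0.05094681 -0.66150514  0.68145322] [ 0.83332893 -0.29194415  0.14579435 -0.44617878]
top [[469.48542738   0.         279.68574241]
 [  0.         469.48542738 207.50721994]
 [  0.           0.           1.        ]] [-0.10953901  0.          0.          0.          0.        ] [0.34359125 0.01074049 1.02269251] [ 0.71147358 -0.69911053  0.05803038 -0.04101564]
```

View pics/scene0.png

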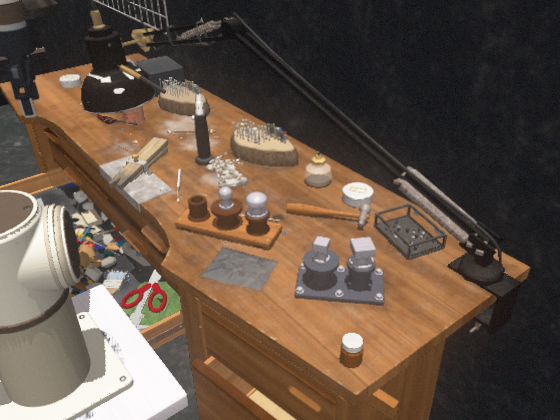

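View pics/top0.png

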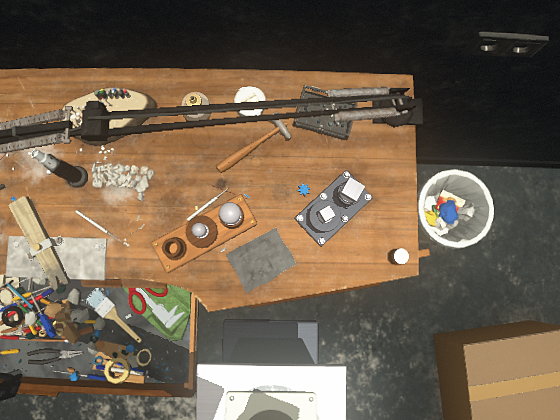

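```bash
cat > h.py <<'E'
import numpy as np,cv2
from scipy.spatial.transform import Rotation as R
def cloud(c):
    h,w=c["range_z"].shape
    u,v=np.meshgrid(np.arange(w),np.arange(h))
    p=cv2.undistortPoints(np.stack([u,v],-1).reshape(-1,1,2).astype(np.float64),c["camera_matrix"],c["dist"]).reshape(h,w,2)
    d=np.concatenate([p,np.ones((h,w,1))],-1)
    rays=d@R.from_quat(c["rotation"]).as_matrix().T
    return c["eye"]+rays*c["range_z"][...,None], rays
def onplane(c,px,z):
    p=cv2.undistortPoints(np.array(px,float).reshape(-1,1,2),c["camera_matrix"],c["dist"]).reshape(-1,2)
    r=np.c_[p,np.ones(len(p))]@R.from_quat(c["rotation"]).as_matrix().T
    return c["eye"]+r*((z-c["eye"][2])/r[:,2])[:,None]
def proj(c,P):
    Rm=R.from_quat(c["rotation"]).as_matrix().T
    rv=cv2.Rodrigues(Rm)[0]; t=-Rm@c["eye"]
    return cv2.projectPoints(np.array(P,float).reshape(-1,1,3),rv,t,c["camera_matrix"],c["dist"])[0].reshape(-1,2)
E
python3 - <<'E'
from h import *
for n in("top","scene"):
    c=dict(np.load(n+"0.npz")); P,_=cloud(c); Z=P[...,2]
    print(n,(c["range_z"]==0).mean())
    m=(c["range_z"]>0)
    for u,v in ([(200,231),(231,214),(173,247),(326,212),(353,188),(300,240),(260,260),(200,118),(300,98),(400,256)] if n=="top" else [(226,193),(257,200),(198,203),(321,245),(362,248),(340,295),(318,165)]):
        print(u,v,P[v,u].round(4))
    sub=c["image"]
    box=(150,170,390,275) if n=="top" else (170,180,390,310)
    x0,y0,x1,y1=box
    im=cv2.resize(sub[y0:y1,x0:x1],None,fx=3.3,fy=3.3,interpolation=cv2.INTER_CUBIC)
    cv2.imwrite(f"pics/{n}_crop.png",im[:,:,::-1])
    hm=np.clip(Z/0.3*255,0,255).astype(np.uint8)
    cv2.imwrite(f"pics/{n}_h.png",cv2.applyColorMap(hm,cv2.COLORMAP_JET))
    # tallest in region reachable
    for lo,hi in((.11,.2),(.2,.4),(.4,.7)):
        q=m&(Z>lo)&(Z<hi)&(P[...,0]>.1)&(P[...,0]<.9)&(abs(P[...,1])<.7)
        if q.any(): print(lo,hi,q.sum(),P[q].min(0).round(3),P[q].max(0).round(3))
E
```

```text
top 0.0039880952380952385
200 231 [0.3436 0.0107 1.0227]
231 214 [0.4582 0.085  0.1076]
173 247 [0.3959 0.2144 0.0182]
326 212 [ 0.4669 -0.1029  0.0993]
353 188 [ 0.5164 -0.1572  0.1005]
300 240 [ 0.4174 -0.0583 -0.0005]
260 260 [0.3722 0.0279 0.0089]
200 118 [0.6798 0.1666 0.0291]
300 98 [ 0.7288 -0.0531  0.0354]
400 256 [ 0.3837 -0.2669  0.0441]
0.11 0.2 14313 [ 0.486 -0.623  0.11 ] [0.823 0.601 0.2  ]
0.2 0.4 20801 [ 0.144 -0.566  0.2  ] [0.823 0.549 0.4  ]
0.4 0.7 47 [0.548 0.25  0.4  ] [0.555 0.265 0.411]
scene 0.0039115646258503405
226 193 [0.4242 0.1386 0.0999]
257 200 [0.4565 0.0761 0.1009]
198 203 [0.3903 0.1996 0.0589]
321 245 [ 0.457  -0.1133  0.1018]
362 248 [ 0.5065 -0.1641  0.1014]
340 295 [ 0.4667 -0.1569  0.0098]
318 165 [0.6962 0.1641 0.0557]
0.11 0.2 15476 [ 0.333 -0.342  0.11 ] [0.828 0.7   0.2  ]
0.2 0.4 38828 [ 0.145 -0.315  0.2  ] [0.827 0.7   0.4  ]
0.4 0.7 6192 [ 0.16  -0.257  0.4  ] [0.825 0.474 0.472]
```

```bash
sleep 1
```

```text
(no output)
```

View pics/top_crop.png

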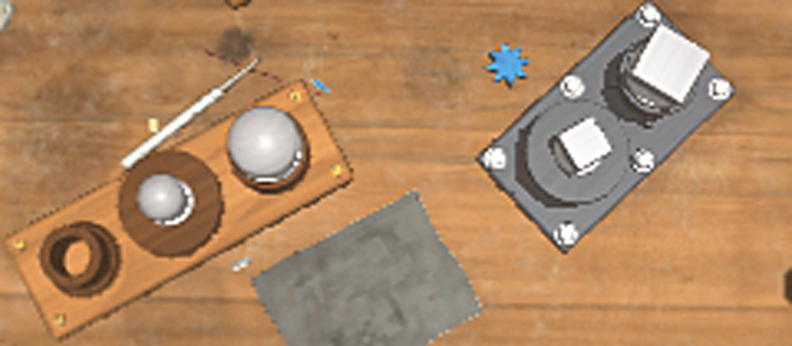

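View pics/scene_crop.png

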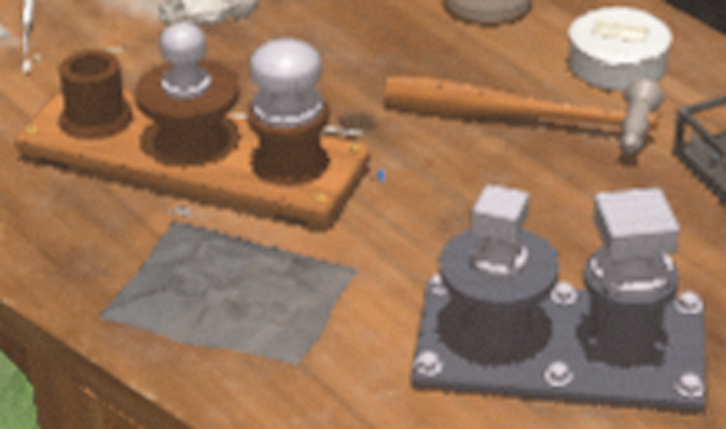

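View pics/top_h.png

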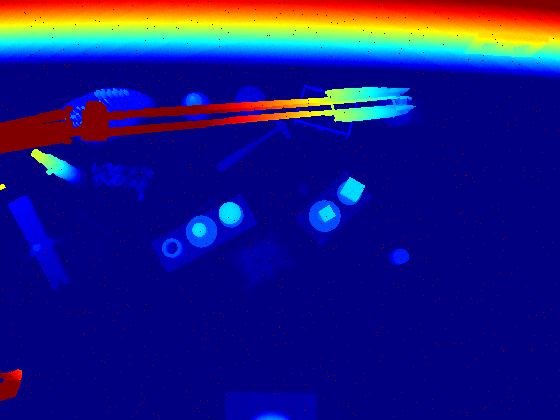

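```bash
python3 - <<'E'
from h import *
from scipy.optimize import least_squares
def circ(p):
    f=lambda q:np.hypot(p[:,0]-q[0],p[:,1]-q[1])-q[2]
    s=least_squares(f,[*p.mean(0),.03],loss='soft_l1',f_scale=.001); return s.x
guess=dict(spare=(.393,.206),owide=(.42,.138),onarrow=(.455,.078),swide=(.462,-.107),snarrow=(.512,-.16))
for n in("top","scene"):
    c=dict(np.load(n+"0.npz")); P,_=cloud(c); Z=P[...,2]; ok=c["range_z"]>0
    print(n,'bench z',np.median(Z[ok&(abs(P[...,0]-.42)<.02)&(abs(P[...,1]-0)<.03)]))
    for k,g in guess.items():
        r=np.hypot(P[...,0]-g[0],P[...,1]-g[1])
        q=ok&(r<.045)&(abs(Z-.06)<.006)
        m=q.astype(np.uint8)
        cs,_=cv2.findContours(m,cv2.RETR_EXTERNAL,cv2.CHAIN_APPROX_NONE)
        ct=max(cs,key=cv2.contourArea).reshape(-1,2)
        hull=cv2.convexHull(ct).reshape(-1,2)
        W=onplane(c,hull,.06)[:,:2]
        print(k,'z',np.median(Z[q]).round(4),'rim hull circ',circ(W).round(4),'n',q.sum(),'mec',[np.round(x,4) for x in cv2.minEnclosingCircle(W.astype(np.float32))])
        q=ok&(r<.04)&(Z>.0835)&(Z<.12)
        if q.sum()>20:
            X=P[q]; print('   head n',q.sum(),'z max',np.percentile(X[:,2],98).round(4),'mean',X.mean(0).round(4))
            # sphere fit or rect
            if k[0]=='o':
                f=lambda s:np.linalg.norm(X-s[:3],axis=1)-s[3]
                s=least_squares(f,[g[0],g[1],.08,.02],loss='soft_l1',f_scale=.001).x; print('   sphere',s.round(4))
            else:
                T=X[X[:,2]>.098]; 
                rc=cv2.minAreaRect((T[:,:2]*1000).astype(np.float32)); print('   rect mm',np.round(rc[0],1),np.round(rc[1],1),round(rc[2],1))
    q=ok&(Z>.11)&(P[...,0]<.64)&(P[...,0]>.15)&(P[...,1]>-.3)&(P[...,1]<.6)
    for y in np.arange(-.3,.6,.1):
        s=q&(P[...,1]>y)&(P[...,1]<y+.1)
        if s.sum()>5: print('obst',round(y,1),s.sum(),P[s].min(0).round(3),P[s].max(0).round(3))
E
```

```text
top bench z 0.0029269495832373593
spare z 0.0593 rim hull circ [0.3926 0.2097 0.0196] n 244 mec [array([0.3922, 0.2094]), np.float64(0.0202)]
owide z 0.0595 rim hull circ [0.4279 0.1493 0.0324] n 629 mec [array([0.4279, 0.1503]), np.float64(0.0331)]
   head n 156 z max 0.1064 mean [0.4274 0.1485 0.0999]
   sphere [0.4281 0.1499 0.0914 0.0136]
onarrow z 0.0599 rim hull circ [0.4626 0.0892 0.0251] n 103 mec [array([0.4624, 0.0891]), np.float64(0.0254)]
   head n 381 z max 0.1071 mean [0.462  0.089  0.1004]
   sphere [0.4632 0.0897 0.0814 0.0248]
swide z 0.0599 rim hull circ [ 0.4647 -0.1042  0.0328] n 593 mec [array([ 0.4646, -0.1041]), np.float64(0.0331)]
   head n 171 z max 0.1046 mean [ 0.4642 -0.1036  0.1007]
   rect mm [ 464.9 -104.5] [24.5 25.2] 32.0
snarrow z 0.0607 rim hull circ [ 0.5142 -0.1561  0.0253] n 157 mec [array([ 0.514, -0.156]), np.float64(0.026)]
   head n 365 z max 0.1058 mean [ 0.5137 -0.1554  0.1012]
   rect mm [ 514.8 -156.5] [37.1 38.1] 59.5
obst -0.2 25 [ 0.635 -0.135  0.15 ] [ 0.64  -0.111  0.167]
obst -0.1 265 [ 0.614 -0.078  0.18 ] [ 0.64  -0.     0.242]
ob
[... 1038 characters left out ...]
71]
   rect mm [ 463.7 -105.2] [26.  24.4] 33.8
snarrow z 0.0604 rim hull circ [ 0.5117 -0.1594  0.0272] n 346 mec [array([ 0.5114, -0.1588]), np.float64(0.0288)]
   head n 462 z max 0.1035 mean [ 0.5104 -0.1607  0.098 ]
   rect mm [ 514.5 -156.2] [41.2 37.5] 60.3
obst -0.2 21 [ 0.636 -0.132  0.153] [ 0.64  -0.112  0.164]
obst -0.1 336 [ 0.613 -0.077  0.181] [ 0.64  -0.     0.243]
obst 0.0 815 [0.582 0.    0.222] [0.64  0.1   0.301]
obst 0.1 829 [0.551 0.1   0.277] [0.612 0.2   0.365]
obst 0.2 905 [0.52  0.2   0.335] [0.587 0.3   0.409]
obst 0.3 707 [0.15  0.3   0.289] [0.572 0.4   0.388]
obst 0.4 3128 [0.15 0.4  0.11] [0.569 0.5   0.458]
obst 0.5 2729 [0.195 0.5   0.142] [0.555 0.6   0.335]
```

```bash
python3 - <<'E'
from h import *
G=np.zeros((16,18))
for n in("top","scene"):
    c=dict(np.load(n+"0.npz")); P,_=cloud(c); ok=(c["range_z"]>0)&(P[...,2]>.03)&(P[...,2]<.9)
    X=P[ok]; i=((X[:,0])/.05).astype(int); j=((X[:,1]+.3)/.05).astype(int)
    s=(X[:,0]>0)&(i<16)&(j>=0)&(j<18)
    np.maximum.at(G,(i[s],j[s]),X[s,2])
print('cols y from',-.3,'step .05; rows x from 0')
for r in range(15,-1,-1): print(f"{r*.05:.2f}",' '.join(f"{int(v*100):2d}" for v in G[r,::-1]))
E
```

```text
cols y from -0.3 step .05; rows x from 0
0.75  0  0  0  0  0  0  0  0  0  0  0  0  0  3  3  0  0  0
0.70  0  0  4  4  7  7  4  4  8  4  3  0  3 16 16 14 12 10
0.65  0  0  7  8  8  4  4  3  6  3  3  0 22 21 18 15 13  9
0.60  0  0  8  8  4  4  0  0 31 31 30 27 24 21 17 14  0  0
0.55  0 32 18 35 37 38 41 40 36 33 29 26  0  0  0  0  0  0
0.50 31 33 34 36 37 38 40 40  0  0  0  0  0  0 10 10  0  0
0.45 23 21  0  0  0  0  0  0  6 10 10  0  0 10 10 10  0  0
0.40 30 19  3  0  0  0  0  6 10 10 10  0  0  9 10  0  0  4
0.35 26 17  5  0  0  0  0  6  6  6  0  0  0  0  0  0  0  5
0.30 18  0  0  0  0  0  0  0  0  0  0  0  0  0  0  0  0  0
0.25  0  0  0  0  0  0  0  0  0  0  0  0  0  0  0  0  0  0
0.20  0 33 44 45  0  0  0  0  0  0  0  0  0  0  0  0  0  0
0.15  0 27 35 45 34  0  0  0  0  0  0  0  0  0  0  0  0  0
0.10  0  0  0 34 33  0  0  0  0  0  0  0  0  0  0  0  0  0
0.05  0  0  0  0  0  0  0  0  0  0  0 31 31 29  0  0  0  0
0.00  0  0  0  0  0  0  0  0  0  0  0 31 31 30  0  0  0  0
```

Call:
{"fn": "send_rows", "kwargs": {
  "increments": [
    [[0,0,0,8],[0,0,0,8],[0,0,0,8],[0,0,0,8],[0,0,0,6],[0,0,0,0],[0,0,0,0],[0,0,0,0]]
  ],
  "hand": -0.4
}}

```text
clock: 0.9
eef_pos: [0.1809, 0.4627, 0.2375]
tool_rot: [0.967, 0.253, -0.003, 0.005]
ft_force: [0.4, 0.2, 0.5]
grip_width: 0.0599
```

```bash
cat > d.py <<'E'
# usage: d.py x y z [yaw]  -> remaining shift in tool axes (mm) and turn (deg)
import sys,numpy as np
from workcell import bot
from scipy.spatial.transform import Rotation as R
o=bot.get_obs(); M=R.from_quat(o["tool_rot"]).as_matrix(); p=np.array(o["eef_pos"])
yaw=np.degrees(np.arctan2(M[1,0],M[0,0]))
S=dict(spare=(.3925,.2101),owide=(.4278,.1497),onarrow=(.4631,.0891),swide=(.4647,-.1044),snarrow=(.5142,-.1561))
a=sys.argv[1:]
t=np.array([*S[a[0]],float(a[1])])
print("t",round(o["clock"],2),"p",p.round(4),"yaw",yaw.round(2),"tilt deg",np.degrees(np.arccos(-M[2,2])).round(2),"w",round(o["grip_width"],4),"F",np.round(o["ft_force"],1),"j6",round(o["joint_pos"][5],2))
print("tool shift mm",(M.T@(t-p)*1000).round(1), "turn",(yaw-float(a[2])).round(2) if len(a)>2 else "")
E
python3 d.py owide .19 31
```

```text
t 0.9 p [0.1809 0.4627 0.2375] yaw 29.35 tilt deg 0.64 w 0.0599 F [0.4 0.2 0.5] j6 2.26
tool shift mm [ 62.2 393.5  49.8] turn -1.65
```

Call:
{"fn": "send_rows", "kwargs": {
  "increments": [
    [[0.0077,0.045,0.005,0],[0.0077,0.045,0.005,0],[0.0077,0.045,0.005,0],[0.0077,0.045,0.005,0],[0.0077,0.045,0.005,0],[0.0077,0.045,0.005,0],[0.0077,0.045,0.005,0],[0.0077,0.045,0.005,0]]
  ]
}}

```text
clock: 1.7
eef_pos: [0.4191, 0.1774, 0.1984]
tool_rot: [0.964, 0.266, -0.001, 0.002]
ft_force: [0.3, 0.3, -0.0]
grip_width: 0.0595
```

```bash
python3 d.py owide .16 31
```

```text
t 1.7 p [0.4191 0.1774 0.1984] yaw 30.86 tilt deg 0.26 w 0.0595 F [ 0.3  0.3 -0. ] j6 1.44
tool shift mm [-6.6 28.1 38.5] turn -0.14
```

Call:
{"fn": "send_rows", "kwargs": {
  "increments": [
    [[-0.006,0.028,0.02,0],[0,0,0.018,0],[0,0,0.01,0],[0,0,0.01,0],[0,0,0,0],[0,0,0,0],[0,0,0,0],[0,0,0,0]]
  ]
}}

```text
clock: 2.5
eef_pos: [0.433, 0.1461, 0.1399]
tool_rot: [0.964, 0.266, 0.002, 0.003]
ft_force: [-0.4, 0.4, 0.5]
grip_width: 0.0598
```

```bash
python3 d.py owide .079 31
```

```text
t 2.5 p [0.433  0.1461 0.1399] yaw 30.81 tilt deg 0.36 w 0.0598 F [-0.4  0.4  0.5] j6 1.36
tool shift mm [-2.8 -6.1 60.9] turn -0.19
```

Call:
{"fn": "send_rows", "kwargs": {
  "increments": [
    [[-0.003,-0.006,0.02,0],[0,0,0.02,0],[0,0,0.01,0],[0,0,0,0],[0,0,0,0],[0,0,0,0],[0,0,0,0],[0,0,0,0]]
  ]
}}

```text
clock: 3.3
eef_pos: [0.4319, 0.1527, 0.0942]
tool_rot: [0.964, 0.267, 0.008, 0.002]
ft_force: [-0.1, 0.9, 0.1]
grip_width: 0.0598
```

```bash
python3 d.py owide .079 31; python3 - <<'E'
from workcell import viewer
import cv2
for n in("top","scene"):
    c=viewer.camera(n); im=c["image"][170:275,150:390] if n=="top" else c["image"][130:310,130:390]
    cv2.imwrite(f"pics/{n}1.png",cv2.resize(im,None,fx=3,fy=3)[:,:,::-1])
E
```

```text
t 3.3 p [0.4319 0.1527 0.0942] yaw 30.99 tilt deg 0.93 w 0.0598 F [-0.1  0.9  0.1] j6 1.37
tool shift mm [-5.3  0.4 15.2] turn -0.01
```

View pics/scene1.png

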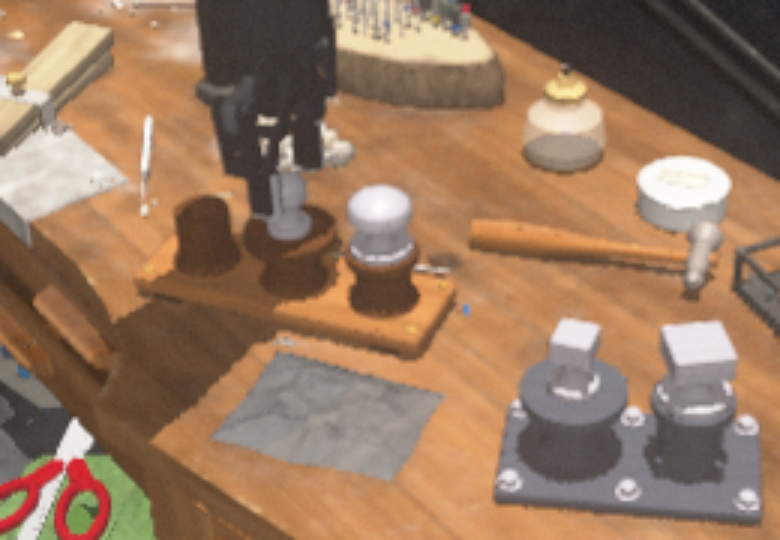

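Call:
{"fn": "send_rows", "kwargs": {
  "increments": [
    [[-0.004,0,0.008,0],[0,0,0.006,0],[0,0,0,0],[0,0,0,0],[0,0,0,0],[0,0,0,0],[0,0,0,0],[0,0,0,0]]
  ]
}}

```text
clock: 4.2
eef_pos: [0.4281, 0.1503, 0.0787]
tool_rot: [0.964, 0.267, 0.008, 0.002]
ft_force: [-0.1, -0.1, -0.1]
grip_width: 0.0598
```

```bash
python3 d.py owide .079 31
```

```text
t 4.2 p [0.4281 0.1503 0.0787] yaw 30.98 tilt deg 0.9 w 0.0598 F [-0.1 -0.1 -0.1] j6 1.37
tool shift mm [-0.6  0.3 -0.3] turn -0.02
```

Call:
{"fn": "send_rows", "kwargs": {
  "increments": [
    [[0,0,0,0],[0,0,0,0],[0,0,0,0],[0,0,0,0],[0,0,0,0],[0,0,0,0],[0,0,0,0],[0,0,0,0]]
  ],
  "hand": 1
}}

```text
clock: 5.0
eef_pos: [0.4285, 0.1504, 0.0792]
tool_rot: [0.964, 0.267, 0.008, 0.002]
ft_force: [-0.7, 0.2, 0.2]
grip_width: 0.0267
```

```bash
python3 d.py spare .190 31
```

```text
t 5.0 p [0.4285 0.1504 0.0792] yaw 30.98 tilt deg 0.95 w 0.0267 F [-0.7  0.2  0.2] j6 1.37
tool shift mm [   1.5  -68.8 -111.4] turn -0.02
```

Call:
{"fn": "send_rows", "kwargs": {
  "increments": [
    [[0,0,-0.01,0],[0,0,-0.02,0],[0,0,-0.02,0],[0,0,0,0],[0,0,0,0],[0,0,0,0],[0,0,0,0],[0,0,0,0]]
  ]
}}

```text
clock: 5.8
eef_pos: [0.4247, 0.1493, 0.1287]
tool_rot: [0.964, 0.267, 0.004, 0.002]
ft_force: [-0.7, -0.6, -0.9]
grip_width: 0.0267
```

```bash
cat > pic.py <<'E'
import sys,cv2,numpy as np
from workcell import viewer
n,tag=sys.argv[1:3]
c=viewer.camera(n); np.savez(f"{n}_{tag}.npz",**c)
im=c["image"][170:275,150:390] if n=="top" else c["image"][130:310,130:390]
cv2.imwrite(f"pics/{n}_{tag}.png",cv2.resize(im,None,fx=3,fy=3,interpolation=cv2.INTER_CUBIC)[:,:,::-1])
E
python3 pic.py scene 2; python3 d.py spare .115 31
```

```text
t 5.85 p [0.4245 0.1493 0.1286] yaw 30.98 tilt deg 0.55 w 0.0266 F [-0.5 -0.4 -1.5] j6 1.37
tool shift mm [  3.7 -68.7  13.2] turn -0.02
```

View pics/scene_2.png

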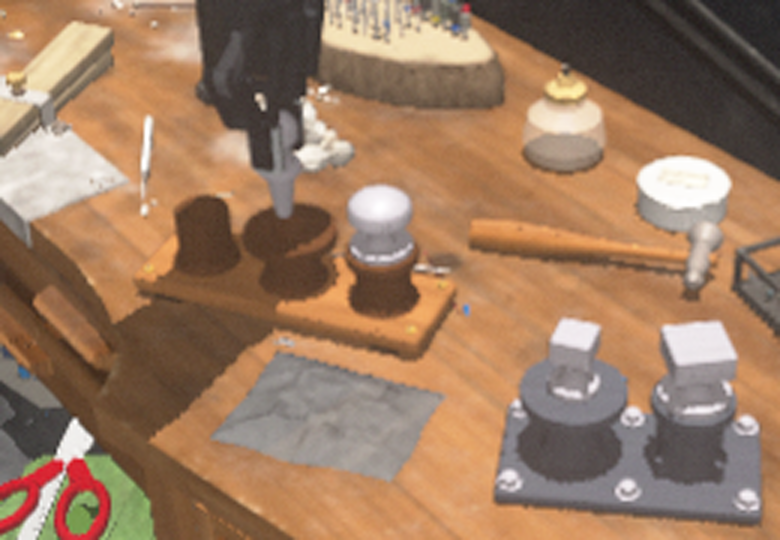

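Call:
{"fn": "send_rows", "kwargs": {
  "increments": [
    [[0.003,-0.015,0,0],[0,-0.03,0,0],[0,-0.018,0,0],[0,-0.004,0,0],[0,0,0,0],[0,0,0,0],[0,0,0,0],[0,0,0,0]]
  ]
}}

```text
clock: 6.65
eef_pos: [0.392, 0.2073, 0.1256]
tool_rot: [0.964, 0.265, 0.002, 0.004]
ft_force: [0.5, -0.6, -1.1]
grip_width: 0.027
```

```bash
 python3 d.py spare .08 31
```

```text
t 6.65 p [0.392  0.2073 0.1256] yaw 30.75 tilt deg 0.48 w 0.027 F [ 0.5 -0.6 -1.1] j6 1.53
tool shift mm [ 1.8 -2.5 45.6] turn -0.25
```

Call:
{"fn": "send_rows", "kwargs": {
  "increments": [
    [[0.001,-0.003,0.008,0],[-0.001,0,0.01,0],[-0.001,0,0.01,0],[0,0,0,0],[0,0,0,0],[0,0,0,0],[0,0,0,0],[0,0,0,0]]
  ]
}}

```text
clock: 7.45
eef_pos: [0.3906, 0.2085, 0.0949]
tool_rot: [0.965, 0.264, 0.002, 0.004]
ft_force: [-0.6, -0.2, -1.4]
grip_width: 0.0272
```

```bash
 python3 d.py spare .08 31
```

```text
t 7.45 p [0.3906 0.2085 0.0949] yaw 30.61 tilt deg 0.51 w 0.0272 F [-0.6 -0.2 -1.4] j6 1.53
tool shift mm [ 2.4 -0.5 14.9] turn -0.39
```

Call:
{"fn": "send_rows", "kwargs": {
  "increments": [
    [[0.0024,-0.0005,0.002,0],[0,0,0.006,0],[0,0,0.006,0],[0,0,0.001,0],[0,0,0,0],[0,0,0,0],[0,0,0,0],[0,0,0,0]]
  ]
}}

```text
clock: 8.25
eef_pos: [0.3927, 0.2103, 0.0791]
tool_rot: [0.964, 0.264, 0.003, 0.004]
ft_force: [0.3, -0.0, -1.0]
grip_width: 0.0262
```

```bash
 python3 d.py spare .079 31
```

```text
t 8.25 p [0.3927 0.2103 0.0791] yaw 30.62 tilt deg 0.51 w 0.0262 F [ 0.3 -0.  -1. ] j6 1.53
tool shift mm [-0.3  0.1  0.1] turn -0.38
```

Call:
{"fn": "send_rows", "kwargs": {
  "increments": [
    [[0,0,0,0],[0,0,0,0],[0,0,0,0],[0,0,0,0],[0,0,-0.02,0],[0,0,-0.03,0],[0,0,-0.03,0],[0,0,0,0]]
  ],
  "hand": -0.4
}}

```text
clock: 9.05
eef_pos: [0.3917, 0.2105, 0.1613]
tool_rot: [0.965, 0.264, 0.002, 0.004]
ft_force: [0.8, -0.1, -0.3]
grip_width: 0.06
```

```bash
 python3 d.py snarrow .16 60; python3 pic.py scene 3
```

```text
t 9.05 p [0.3917 0.2105 0.1613] yaw 30.62 tilt deg 0.48 w 0.06 F [ 0.8 -0.1 -0.3] j6 1.54
tool shift mm [-81.3 377.9   4.4] turn -29.38
```

View pics/scene_3.png

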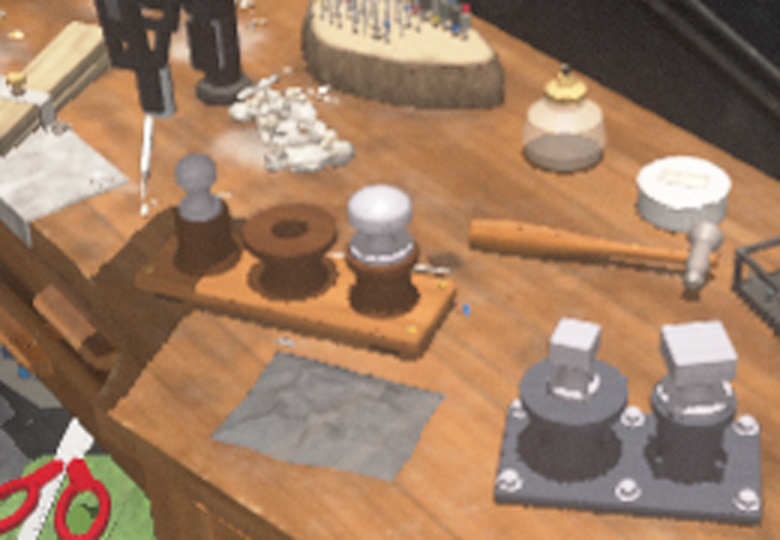

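Call:
{"fn": "send_rows", "kwargs": {
  "increments": [
    [[-0.01,0.045,0,0],[-0.01,0.045,0,0],[-0.01,0.045,0,0],[-0.01,0.045,0,0],[-0.01,0.045,0,0],[-0.01,0.045,0,0],[-0.01,0.045,0,0],[-0.008,0.035,0,0]]
  ]
}}

```text
clock: 9.9
eef_pos: [0.5032, -0.1367, 0.1541]
tool_rot: [0.962, 0.271, -0.003, 0.002]
ft_force: [1.1, 0.3, -0.2]
grip_width: 0.0597
```

Call:
{"fn": "send_rows", "kwargs": {
  "increments": [
    [[0,0,0,-8],[0,0,0,-8],[0,0,0,-8],[0,0,0,-4],[0,0,0,0],[0,0,0,0],[0,0,0,0],[0,0,0,0]]
  ]
}}

```text
clock: 10.7
eef_pos: [0.4994, -0.1427, 0.1439]
tool_rot: [0.867, 0.498, -0.009, -0.004]
ft_force: [0.5, -0.1, 0.3]
grip_width: 0.0597
```

```bash
 python3 d.py snarrow .12 60
```

```text
t 10.7 p [ 0.4994 -0.1427  0.1439] yaw 59.78 tilt deg 1.14 w 0.0597 F [ 0.5 -0.1  0.3] j6 0.25
tool shift mm [-3.9 19.9 23.6] turn -0.22
```

Call:
{"fn": "send_rows", "kwargs": {
  "increments": [
    [[-0.002,0.01,0,0],[-0.002,0.01,0,0],[0,0,0.005,0],[0,0,0.01,0],[0,0,0.005,0],[0,0,0,0],[0,0,0,0],[0,0,0,0]]
  ]
}}

```text
clock: 11.5
eef_pos: [0.5155, -0.1574, 0.121]
tool_rot: [0.867, 0.498, -0.009, -0.004]
ft_force: [0.5, 0.2, -0.1]
grip_width: 0.0597
```

```bash
 python3 d.py snarrow .081 60
```

```text
t 11.5 p [ 0.5155 -0.1574  0.121 ] yaw 59.73 tilt deg 1.19 w 0.0597 F [ 0.5  0.2 -0.1] j6 0.24
tool shift mm [ 0.9 -1.  40. ] turn -0.27
```

Call:
{"fn": "send_rows", "kwargs": {
  "increments": [
    [[0.001,-0.001,0.01,0],[0,0,0.01,0],[0,0,0.01,0],[0,0,0.008,0],[0,0,0,0],[0,0,0,0],[0,0,0,0],[0,0,0,0]]
  ]
}}

```text
clock: 12.3
eef_pos: [0.514, -0.1556, 0.0795]
tool_rot: [0.867, 0.498, -0.01, -0.005]
ft_force: [0.0, -0.8, -0.8]
grip_width: 0.0598
```

```bash
 python3 d.py snarrow .081 60
```

```text
t 12.3 p [ 0.514  -0.1556  0.0795] yaw 59.75 tilt deg 1.21 w 0.0598 F [ 0.  -0.8 -0.8] j6 0.24
tool shift mm [-0.3  0.4 -1.5] turn -0.25
```

Grip, then lift slowly.

Call:
{"fn": "send_rows", "kwargs": {
  "increments": [
    [[0,0,0,0],[0,0,0,0],[0,0,0,0],[0,0,0,0],[0,0,0,0],[0,0,0,0],[0,0,0,0],[0,0,0,0]]
  ],
  "hand": 1
}}

```text
clock: 13.1
eef_pos: [0.5147, -0.1556, 0.0804]
tool_rot: [0.867, 0.498, -0.009, -0.004]
ft_force: [-0.2, -0.5, -0.9]
grip_width: 0.0364
```

Call:
{"fn": "send_rows", "kwargs": {
  "increments": [
    [[0,0,-0.01,0],[0,0,-0.02,0],[0,0,-0.025,0],[0,0,-0.025,0],[0,0,-0.025,0],[0,0,-0.005,0],[0,0,0,0],[0,0,0,0]]
  ]
}}

```text
clock: 13.9
eef_pos: [0.5131, -0.1546, 0.1923]
tool_rot: [0.867, 0.498, -0.013, -0.008]
ft_force: [0.2, -0.5, -4.3]
grip_width: 0.0361
```

```bash
 python3 d.py owide .19 31; python3 pic.py scene 4
```

```text
t 13.9 p [ 0.5131 -0.1546  0.1923] yaw 59.75 tilt deg 1.69 w 0.0361 F [ 0.2 -0.5 -4.3] j6 0.24
tool shift mm [ 220.  -226.9    5. ] turn 28.75
```

View pics/scene_4.png

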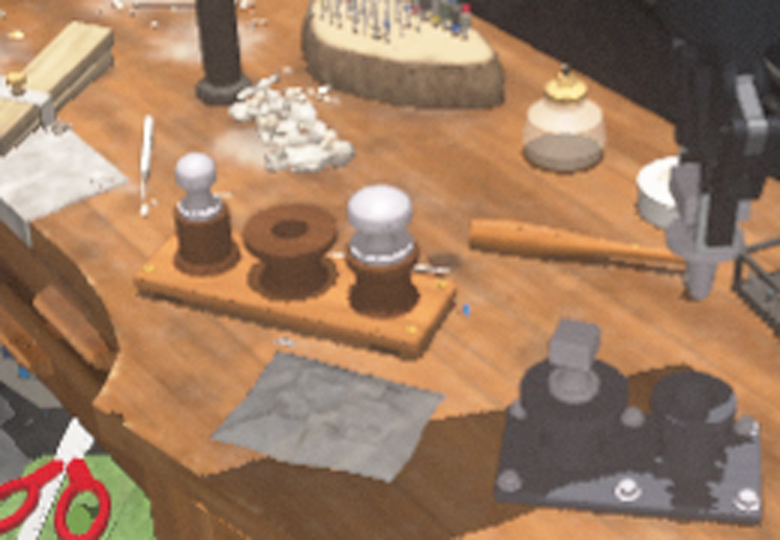

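Call:
{"fn": "send_rows", "kwargs": {
  "increments": [
    [[0,0,-0.004,7],[0,0,-0.004,7],[0,0,-0.004,7],[0,0,-0.004,7],[0,0,0,0],[0,0,0,0],[0,0,0,0],[0,0,0,0]]
  ]
}}

```text
clock: 14.75
eef_pos: [0.5071, -0.1528, 0.1969]
tool_rot: [0.963, 0.267, -0.024, -0.01]
ft_force: [0.0, -0.2, -3.6]
grip_width: 0.0362
```

```bash
 python3 d.py owide .2 31
```

```text
t 14.75 p [ 0.5071 -0.1528  0.1969] yaw 31.03 tilt deg 2.97 w 0.0362 F [ 0.  -0.2 -3.6] j6 0.74
tool shift mm [  87.8 -300.1    3. ] turn 0.03
```

```bash
cat >> d.py <<'E'
zt=M[:,2]; print("tool z lean (deg) in world x,y:",np.degrees(zt[:2]).round(2), "radial/tangential:", np.degrees([zt[:2]@p[:2]/np.hypot(*p[:2]), (p[0]*zt[1]-p[1]*zt[0])/np.hypot(*p[:2])]).round(2),"q",np.round(o["joint_pos"],3))
E
python3 d.py owide .2 31
```

```text
t 14.75 p [ 0.5071 -0.1528  0.1969] yaw 31.03 tilt deg 2.97 w 0.0362 F [ 0.  -0.2 -3.6] j6 0.74
tool shift mm [  87.8 -300.1    3. ] turn 0.03
tool z lean (deg) in world x,y: [-2.94  0.4 ] radial/tangential: [-2.93 -0.46] q [-0.288  0.362  0.052  1.312 -0.008  0.742]
```

Call:
{"fn": "send_rows", "kwargs": {
  "increments": [
    [[0.008,-0.03,0,0],[0.011,-0.038,0,0],[0.011,-0.038,0,0],[0.011,-0.038,0,0],[0.011,-0.038,0,0],[0.011,-0.038,0,0],[0.01,-0.03,0,0],[0.008,-0.02,0,0]]
  ]
}}

```text
clock: 15.55
eef_pos: [0.4359, 0.1262, 0.2008]
tool_rot: [0.963, 0.267, -0.023, -0.01]
ft_force: [0.1, 0.6, -3.4]
grip_width: 0.0362
```

Call:
{"fn": "send_rows", "kwargs": {
  "increments": [
    [[0,0,0,0],[0,0,0,0],[0,0,0.01,0],[0,0,0.02,0],[0,0,0.02,0],[0,0,0,0],[0,0,0,0],[0,0,0,0]]
  ]
}}

```text
clock: 16.35
eef_pos: [0.4337, 0.1248, 0.1482]
tool_rot: [0.963, 0.267, -0.022, -0.009]
ft_force: [0.0, -0.1, -3.8]
grip_width: 0.0363
```

```bash
 python3 d.py owide .12 31
```

```text
t 16.35 p [0.4337 0.1248 0.1482] yaw 31.03 tilt deg 2.78 w 0.0363 F [ 0.  -0.1 -3.8] j6 1.3
tool shift mm [  8.9 -23.6  28.6] turn 0.03
tool z lean (deg) in world x,y: [-2.75  0.34] radial/tangential: [-2.55  1.09] q [ 0.268  0.246 -0.245  1.125  0.018  1.297]
```

Call:
{"fn": "send_rows", "kwargs": {
  "increments": [
    [[0.004,-0.01,0,0],[0.004,-0.01,0,0],[0.001,-0.003,0,0],[0,0,0,0],[0,0,0,0],[0,0,0,0],[0,0,0.01,0],[0,0,0,0]]
  ]
}}

```text
clock: 17.15
eef_pos: [0.4308, 0.1523, 0.1407]
tool_rot: [0.963, 0.267, -0.019, -0.009]
ft_force: [0.1, -0.1, -3.6]
grip_width: 0.0364
```

```bash
 python3 d.py owide .081 31
```

```text
t 17.15 p [0.4308 0.1523 0.1407] yaw 31.06 tilt deg 2.46 w 0.0364 F [ 0.1 -0.1 -3.6] j6 1.36
tool shift mm [-2.   2.4 59.7] turn 0.06
tool z lean (deg) in world x,y: [-2.42  0.45] radial/tangential: [-2.13  1.23] q [ 0.326  0.258 -0.25   1.1    0.021  1.355]
```

Call:
{"fn": "send_rows", "kwargs": {
  "increments": [
    [[-0.002,0.002,0.01,0],[0,0,0.01,0],[0,0,0.01,0],[0,0,0.008,0],[0,0,0,0],[0,0,0,0],[0,0,0,0],[0,0,0,0]]
  ]
}}

```text
clock: 17.95
eef_pos: [0.4275, 0.1487, 0.0979]
tool_rot: [0.963, 0.267, -0.021, -0.009]
ft_force: [-0.3, -0.3, -2.7]
grip_width: 0.0364
```

```bash
 python3 d.py owide .081 31
```

```text
t 17.95 p [0.4275 0.1487 0.0979] yaw 31.0 tilt deg 2.61 w 0.0364 F [-0.3 -0.3 -2.7] j6 1.35
tool shift mm [ 1.4 -0.2 16.9] turn -0.0
tool z lean (deg) in world x,y: [-2.58  0.39] radial/tangential: [-2.31  1.22] q [ 0.321  0.299 -0.321  0.992  0.021  1.351]
```

Call:
{"fn": "send_rows", "kwargs": {
  "increments": [
    [[0.001,0,0.006,0],[0,0,0.006,0],[0,0,0.004,0],[0,0,0,0],[0,0,0,0],[0,0,0,0],[0,0,0,0],[0,0,0,0]]
  ]
}}

```text
clock: 18.75
eef_pos: [0.4286, 0.1498, 0.0814]
tool_rot: [0.963, 0.267, -0.02, -0.009]
ft_force: [0.3, 0.3, -1.9]
grip_width: 0.0363
```

```bash
 python3 d.py owide .080 31
```

```text
t 18.75 p [0.4286 0.1498 0.0814] yaw 31.01 tilt deg 2.49 w 0.0363 F [ 0.3  0.3 -1.9] j6 1.35
tool shift mm [-0.7 -0.2  1.4] turn 0.01
tool z lean (deg) in world x,y: [-2.45  0.44] radial/tangential: [-2.17  1.23] q [ 0.323  0.32  -0.341  0.948  0.021  1.353]
```

Call:
{"fn": "send_rows", "kwargs": {
  "increments": [
    [[0,0,0,0],[0,0,0,0],[0,0,0,0],[0,0,0,0],[0,0,-0.01,0],[0,0,-0.015,0],[0,0,-0.015,0],[0,0,-0.015,0]]
  ],
  "hand": -0.4
}}

```text
clock: 19.55
eef_pos: [0.4313, 0.1495, 0.1403]
tool_rot: [0.963, 0.267, -0.019, -0.009]
ft_force: [-1.1, 0.6, -0.3]
grip_width: 0.0599
```

```bash
 python3 d.py spare .16 31
```

```text
t 19.55 p [0.4313 0.1495 0.1403] yaw 31.0 tilt deg 2.44 w 0.0599 F [-1.1  0.6 -0.3] j6 1.35
tool shift mm [ -2.7 -72.5 -17.6] turn 0.0
tool z lean (deg) in world x,y: [-2.4   0.46] radial/tangential: [-2.11  1.22] q [ 0.32   0.257 -0.252  1.099  0.021  1.35 ]
```

Call:
{"fn": "send_rows", "kwargs": {
  "increments": [
    [[-0.001,-0.012,-0.012,0],[-0.001,-0.015,-0.014,0],[-0.001,-0.015,-0.014,0],[0,-0.015,-0.014,0],[0,-0.012,-0.01,0],[0,0,0,0],[0,0,0,0],[0,0,0,0]]
  ]
}}

```text
clock: 20.35
eef_pos: [0.3972, 0.2086, 0.216]
tool_rot: [0.964, 0.266, -0.014, -0.01]
ft_force: [0.2, -0.5, -0.5]
grip_width: 0.0597
```

Call:
{"fn": "send_rows", "kwargs": {
  "increments": [
    [[0,0,0.04,0],[0,0,0.03,0],[0,0,0,0],[0,0,0,0],[0,0,0,0],[0,0,0,0],[0,0,0,0],[0,0,0,0]]
  ]
}}

```text
clock: 21.15
eef_pos: [0.3982, 0.208, 0.1469]
tool_rot: [0.964, 0.264, -0.012, -0.01]
ft_force: [0.7, 0.6, -0.1]
grip_width: 0.0597
```

```bash
 python3 d.py spare .079 31
```

```text
t 21.15 p [0.3982 0.208  0.1469] yaw 30.65 tilt deg 1.76 w 0.0597 F [ 0.7  0.6 -0.1] j6 1.5
tool shift mm [-2.6 -3.  68.1] turn -0.35
tool z lean (deg) in world x,y: [-1.6   0.73] radial/tangential: [-1.08  1.39] q [ 0.466  0.224 -0.277  1.089  0.024  1.502]
```

Call:
{"fn": "send_rows", "kwargs": {
  "increments": [
    [[-0.003,-0.003,0.025,0],[0,0,0.025,0],[0,0,0,0],[0,0,0,0],[0,0,0,0],[0,0,0,0],[0,0,0,0],[0,0,0,0]]
  ]
}}

```text
clock: 21.95
eef_pos: [0.3979, 0.2125, 0.1032]
tool_rot: [0.964, 0.264, -0.005, -0.011]
ft_force: [0.4, 0.6, -1.1]
grip_width: 0.0597
```

```bash
 python3 d.py spare .079 31; python3 pic.py scene 5
```

```text
t 21.95 p [0.3979 0.2125 0.1032] yaw 30.65 tilt deg 1.4 w 0.0597 F [ 0.4  0.6 -1.1] j6 1.51
tool shift mm [-5.8 -0.1 24.2] turn -0.35
tool z lean (deg) in world x,y: [-0.86  1.11] radial/tangential: [-0.24  1.38] q [ 0.475  0.264 -0.352  0.959  0.024  1.511]
```

View pics/scene_5.png

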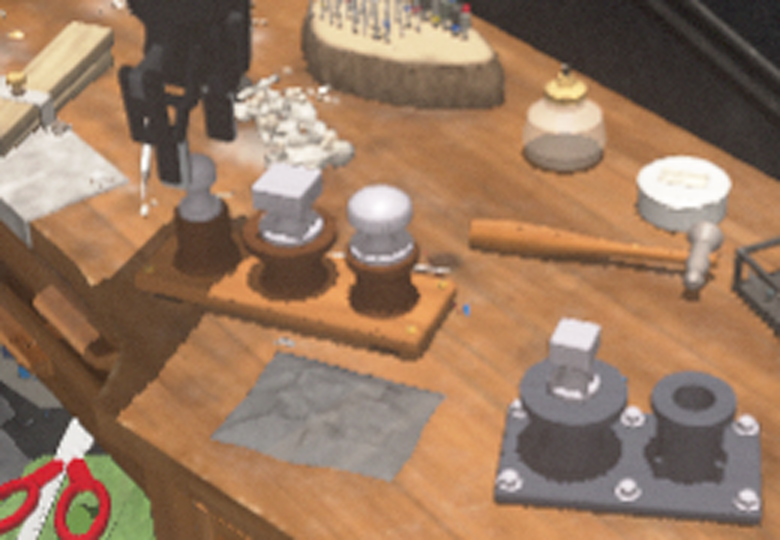

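Call:
{"fn": "send_rows", "kwargs": {
  "increments": [
    [[-0.005,0,0.008,0],[0,0,0.008,0],[0,0,0.007,0],[0,0,0,0],[0,0,0,0],[0,0,0,0],[0,0,0,0],[0,0,0,0]]
  ]
}}

```text
clock: 22.8
eef_pos: [0.3924, 0.2099, 0.0778]
tool_rot: [0.964, 0.264, -0.005, -0.011]
ft_force: [0.3, 0.4, -0.2]
grip_width: 0.0596
```

```bash
 python3 d.py spare .079 31
```

```text
t 22.8 p [0.3924 0.2099 0.0778] yaw 30.65 tilt deg 1.41 w 0.0596 F [ 0.3  0.4 -0.2] j6 1.51
tool shift mm [ 0.1 -0.1 -1.2] turn -0.35
tool z lean (deg) in world x,y: [-0.92  1.07] radial/tangential: [-0.31  1.38] q [ 0.475  0.287 -0.4    0.889  0.024  1.511]
```

Call:
{"fn": "send_rows", "kwargs": {
  "increments": [
    [[0,0,0,0],[0,0,0,0],[0,0,0,0],[0,0,0,0],[0,0,0,0],[0,0,0,0],[0,0,-0.01,0],[0,0,-0.015,0]]
  ],
  "hand": 1
}}

```text
clock: 23.6
eef_pos: [0.3913, 0.2087, 0.1024]
tool_rot: [0.964, 0.264, -0.007, -0.011]
ft_force: [0.5, -0.1, -1.1]
grip_width: 0.0272
```

Call:
{"fn": "send_rows", "kwargs": {
  "increments": [
    [[0,0,-0.015,0],[0,0,-0.015,0],[0,0,-0.015,0],[0,0,-0.015,0],[0,0,-0.015,0],[0,0,-0.01,0],[0,0,0,0],[0,0,0,0]]
  ]
}}

```text
clock: 24.4
eef_pos: [0.3926, 0.2068, 0.1952]
tool_rot: [0.964, 0.264, -0.007, -0.011]
ft_force: [-1.4, 0.3, -2.3]
grip_width: 0.0268
```

```bash
 python3 d.py snarrow .2 31
```

```text
t 24.4 p [0.3926 0.2068 0.1952] yaw 30.65 tilt deg 1.44 w 0.0268 F [-1.4  0.3 -2.3] j6 1.5
tool shift mm [-80.4 373.9 -13.3] turn -0.35
tool z lean (deg) in world x,y: [-1.05  0.99] radial/tangential: [-0.47  1.36] q [ 0.469  0.165 -0.217  1.198  0.024  1.505]
```

Call:
{"fn": "send_rows", "kwargs": {
  "increments": [
    [[-0.007,0.03,-0.004,0],[-0.01,0.043,-0.002,0],[-0.01,0.043,-0.002,0],[-0.01,0.043,-0.002,0],[-0.01,0.043,-0.001,0],[-0.01,0.043,0,0],[-0.01,0.043,0,0],[-0.007,0.03,0,0]]
  ]
}}

```text
clock: 25.2
eef_pos: [0.4919, -0.1113, 0.1917]
tool_rot: [0.963, 0.27, -0.011, -0.013]
ft_force: [0.1, 0.5, -1.8]
grip_width: 0.027
```

```bash
 python3 d.py snarrow .2 31
```

```text
t 25.2 p [ 0.4919 -0.1113  0.1917] yaw 31.35 tilt deg 1.97 w 0.027 F [ 0.1  0.5 -1.8] j6 0.79
tool shift mm [-4.3 49.6 -9.8] turn 0.35
tool z lean (deg) in world x,y: [-1.65  1.07] radial/tangential: [-1.85  0.68] q [-0.229  0.302 -0.048  1.254  0.012  0.794]
```

Call:
{"fn": "send_rows", "kwargs": {
  "increments": [
    [[-0.001,0.015,0,0],[-0.001,0.015,0,0],[0,0.006,0,0],[0,0,0,0],[0,0,0,0],[0,0,0.025,0],[0,0,0.025,0],[0,0,0,0]]
  ]
}}

```text
clock: 26.0
eef_pos: [0.5072, -0.1411, 0.1373]
tool_rot: [0.962, 0.271, -0.013, -0.015]
ft_force: [-0.3, 1.0, -1.7]
grip_width: 0.027
```

```bash
 python3 d.py snarrow .08 31
```

```text
t 26.0 p [ 0.5072 -0.1411  0.1373] yaw 31.47 tilt deg 2.26 w 0.027 F [-0.3  1.  -1.7] j6 0.74
tool shift mm [-0.9 18.5 56.6] turn 0.47
tool z lean (deg) in world x,y: [-1.88  1.25] radial/tangential: [-2.15  0.7 ] q [-0.278  0.388 -0.071  1.149  0.012  0.744]
```

Call:
{"fn": "send_rows", "kwargs": {
  "increments": [
    [[0,0.008,0,0],[0,0.008,0,0],[0,0,0,0],[0,0,0,0],[0,0,0,0],[0,0,0,0],[0,0,0,0],[0,0,0,0]]
  ]
}}

```text
clock: 26.8
eef_pos: [0.519, -0.1551, 0.1422]
tool_rot: [0.962, 0.272, -0.01, -0.013]
ft_force: [-0.9, -0.1, -1.5]
grip_width: 0.0269
```

```bash
 python3 d.py snarrow .08 31;python3 pic.py scene 6
```

```text
t 26.8 p [ 0.519  -0.1551  0.1422] yaw 31.61 tilt deg 1.84 w 0.0269 F [-0.9 -0.1 -1.5] j6 0.72
tool shift mm [-3.9  0.2 62.3] turn 0.61
tool z lean (deg) in world x,y: [-1.45  1.13] radial/tangential: [-1.72  0.67] q [-0.297  0.407 -0.028  1.165  0.011  0.723]
```

View pics/scene_6.png

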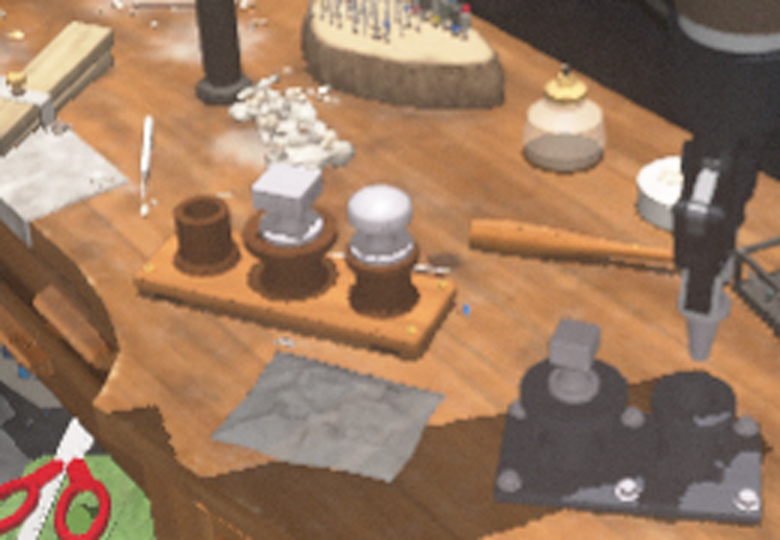

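Call:
{"fn": "send_rows", "kwargs": {
  "increments": [
    [[-0.004,0,0.008,0],[0,0,0.012,0],[0,0,0.012,0],[0,0,0.01,0],[0,0,0,0],[0,0,0,0],[0,0,0,0],[0,0,0,0]]
  ]
}}

```text
clock: 27.65
eef_pos: [0.5127, -0.1561, 0.0952]
tool_rot: [0.962, 0.272, -0.011, -0.014]
ft_force: [0.1, 0.5, -1.0]
grip_width: 0.0266
```

```bash
 python3 d.py snarrow .08 31
```

```text
t 27.65 p [ 0.5127 -0.1561  0.0952] yaw 31.61 tilt deg 2.01 w 0.0266 F [ 0.1  0.5 -1. ] j6 0.72
tool shift mm [ 1.5  1.3 15.2] turn 0.61
tool z lean (deg) in world x,y: [-1.62  1.19] radial/tangential: [-1.9   0.66] q [-0.302  0.442 -0.108  1.054  0.011  0.717]
```

Call:
{"fn": "send_rows", "kwargs": {
  "increments": [
    [[0.0015,0.001,0.004,0],[0,0,0.006,0],[0,0,0.005,0],[0,0,0,0],[0,0,0,0],[0,0,0,0],[0,0,0,0],[0,0,0,0]]
  ]
}}

```text
clock: 28.45
eef_pos: [0.5152, -0.1561, 0.08]
tool_rot: [0.962, 0.272, -0.01, -0.013]
ft_force: [0.1, -0.2, -1.9]
grip_width: 0.027
```

```bash
 python3 d.py snarrow .079 31
```

```text
t 28.45 p [ 0.5152 -0.1561  0.08  ] yaw 31.61 tilt deg 1.88 w 0.027 F [ 0.1 -0.2 -1.9] j6 0.72
tool shift mm [-0.8 -0.5  1. ] turn 0.61
tool z lean (deg) in world x,y: [-1.49  1.14] radial/tangential: [-1.75  0.66] q [-0.3    0.461 -0.123  1.018  0.011  0.719]
```

Call:
{"fn": "send_rows", "kwargs": {
  "increments": [
    [[0,0,0,0],[0,0,0,0],[0,0,0,0],[0,0,0,0],[0,0,-0.01,0],[0,0,-0.015,0],[0,0,-0.015,0],[0,0,-0.015,0]]
  ],
  "hand": -0.4
}}

```text
clock: 29.25
eef_pos: [0.5159, -0.157, 0.1377]
tool_rot: [0.962, 0.272, -0.01, -0.014]
ft_force: [-0.0, 1.5, 0.1]
grip_width: 0.06
```

Call:
{"fn": "send_rows", "kwargs": {
  "increments": [
    [[0,0,-0.012,0],[0,0,-0.012,0],[0,0,-0.012,0],[0,0,-0.012,0],[0,0,-0.008,0],[0,0,0,0],[0,0,0,0],[0,0,0,0]]
  ]
}}

```text
clock: 30.05
eef_pos: [0.5195, -0.1589, 0.2037]
tool_rot: [0.962, 0.272, -0.006, -0.011]
ft_force: [0.6, -0.0, -0.4]
grip_width: 0.0599
```

```bash
 python3 d.py onarrow .2 31;python3 pic.py scene 7
```

```text
t 30.05 p [ 0.5195 -0.1589  0.2037] yaw 31.61 tilt deg 1.44 w 0.0599 F [ 0.6 -0.  -0.4] j6 0.72
tool shift mm [  81.9 -240.6    9. ] turn 0.61
tool z lean (deg) in world x,y: [-1.03  1.01] radial/tangential: [-1.28  0.66] q [-0.303  0.362  0.072  1.303  0.011  0.716]
```

View pics/scene_7.png

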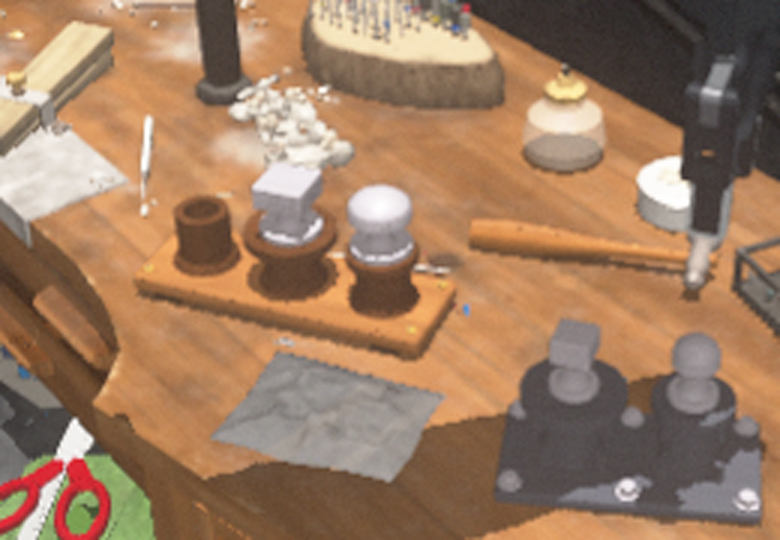

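Call:
{"fn": "send_rows", "kwargs": {
  "increments": [
    [[0.009,-0.026,0,0],[0.012,-0.035,0,0],[0.013,-0.037,0,0],[0.013,-0.037,0,0],[0.013,-0.037,0,0],[0.01,-0.03,0,0],[0.005,-0.018,0,0],[0,0,0,0]]
  ]
}}

```text
clock: 30.9
eef_pos: [0.4638, 0.0746, 0.2026]
tool_rot: [0.963, 0.27, -0.011, -0.013]
ft_force: [-0.6, -0.1, -0.2]
grip_width: 0.0598
```

Call:
{"fn": "send_rows", "kwargs": {
  "increments": [
    [[0,0,0,0],[0,0,0,0],[0,0,0.03,0],[0,0,0.03,0],[0,0,0,0],[0,0,0,0],[0,0,0,0],[0,0,0,0]]
  ]
}}

```text
clock: 31.7
eef_pos: [0.4656, 0.0704, 0.1434]
tool_rot: [0.964, 0.266, -0.009, -0.011]
ft_force: [-0.8, -0.4, 0.4]
grip_width: 0.0598
```

```bash
 python3 d.py onarrow .08 31
```

```text
t 31.7 p [0.4656 0.0704 0.1434] yaw 30.92 tilt deg 1.68 w 0.0598 F [-0.8 -0.4  0.4] j6 1.17
tool shift mm [  8.2 -15.6  63.8] turn -0.08
tool z lean (deg) in world x,y: [-1.38  0.96] radial/tangential: [-1.22  1.16] q [ 0.138  0.269 -0.226  1.097  0.02   1.169]
```

Call:
{"fn": "send_rows", "kwargs": {
  "increments": [
    [[0.003,-0.007,0,0],[0.003,-0.007,0,0],[0,0,0,0],[0,0,0,0],[0,0,0,0],[0,0,0,0],[0,0,0,0],[0,0,0,0]]
  ]
}}

```text
clock: 32.5
eef_pos: [0.4653, 0.0876, 0.1467]
tool_rot: [0.964, 0.267, -0.006, -0.011]
ft_force: [0.2, 1.1, 0.1]
grip_width: 0.0595
```

```bash
 python3 d.py onarrow .08 31
```

```text
t 32.5 p [0.4653 0.0876 0.1467] yaw 30.97 tilt deg 1.47 w 0.0595 F [0.2 1.1 0.1] j6 1.2
tool shift mm [-0.7 -0.7 66.8] turn -0.03
tool z lean (deg) in world x,y: [-1.05  1.02] radial/tangential: [-0.84  1.2 ] q [ 0.173  0.266 -0.221  1.099  0.021  1.204]
```

Call:
{"fn": "send_rows", "kwargs": {
  "increments": [
    [[-0.002,-0.001,0.015,0],[-0.001,0,0.02,0],[-0.001,0,0.02,0],[0,0,0,0],[0,0,0,0],[0,0,0,0],[0,0,0,0],[0,0,0,0]]
  ]
}}

```text
clock: 33.3
eef_pos: [0.4632, 0.0872, 0.0936]
tool_rot: [0.964, 0.266, -0.003, -0.011]
ft_force: [-0.4, -0.4, 0.2]
grip_width: 0.0598
```

```bash
 python3 d.py onarrow .079 31
```

```text
t 33.3 p [0.4632 0.0872 0.0936] yaw 30.89 tilt deg 1.28 w 0.0598 F [-0.4 -0.4  0.2] j6 1.2
tool shift mm [ 0.9 -1.3 14.6] turn -0.11
tool z lean (deg) in world x,y: [-0.7   1.08] radial/tangential: [-0.49  1.19] q [ 0.173  0.314 -0.31   0.955  0.021  1.205]
```

Call:
{"fn": "send_rows", "kwargs": {
  "increments": [
    [[0.001,-0.001,0.005,0],[0,0,0.005,0],[0,0,0.004,0],[0,0,0,0],[0,0,0,0],[0,0,0,0],[0,0,0,0],[0,0,0,0]]
  ]
}}

```text
clock: 34.1
eef_pos: [0.4641, 0.0892, 0.0793]
tool_rot: [0.964, 0.266, -0.002, -0.011]
ft_force: [1.0, 0.7, -0.0]
grip_width: 0.0597
```

```bash
 python3 d.py onarrow .079 31
```

```text
t 34.1 p [0.4641 0.0892 0.0793] yaw 30.9 tilt deg 1.25 w 0.0597 F [ 1.   0.7 -0. ] j6 1.21
tool shift mm [-0.9 -0.4  0.3] turn -0.1
tool z lean (deg) in world x,y: [-0.6  1.1] radial/tangential: [-0.38  1.19] q [ 0.177  0.333 -0.327  0.917  0.021  1.209]
```

Call:
{"fn": "send_rows", "kwargs": {
  "increments": [
    [[0,0,0,0],[0,0,0,0],[0,0,0,0],[0,0,0,0],[0,0,0,0],[0,0,0,0],[0,0,-0.01,0],[0,0,-0.015,0]]
  ],
  "hand": 1
}}

```text
clock: 34.9
eef_pos: [0.4617, 0.0882, 0.1031]
tool_rot: [0.964, 0.266, -0.006, -0.011]
ft_force: [0.1, 0.3, -2.8]
grip_width: 0.0413
```

Call:
{"fn": "send_rows", "kwargs": {
  "increments": [
    [[0,0,-0.015,0],[0,0,-0.015,0],[0,0,-0.015,0],[0,0,-0.015,0],[0,0,-0.015,0],[0,0,-0.012,0],[0,0,0,0],[0,0,0,0]]
  ]
}}

```text
clock: 35.7
eef_pos: [0.4605, 0.0857, 0.1949]
tool_rot: [0.964, 0.266, -0.009, -0.011]
ft_force: [0.9, 0.7, -3.8]
grip_width: 0.0414
```

```bash
 python3 d.py spare .2 31; python3 pic.py scene 8
```

```text
t 35.7 p [0.4605 0.0857 0.1949] yaw 30.89 tilt deg 1.58 w 0.0414 F [ 0.9  0.7 -3.8] j6 1.2
tool shift mm [   5.5 -141.8   -1.6] turn -0.11
tool z lean (deg) in world x,y: [-1.29  0.91] radial/tangential: [-1.1   1.14] q [ 0.172  0.221 -0.147  1.222  0.02   1.203]
```

View pics/scene_8.png

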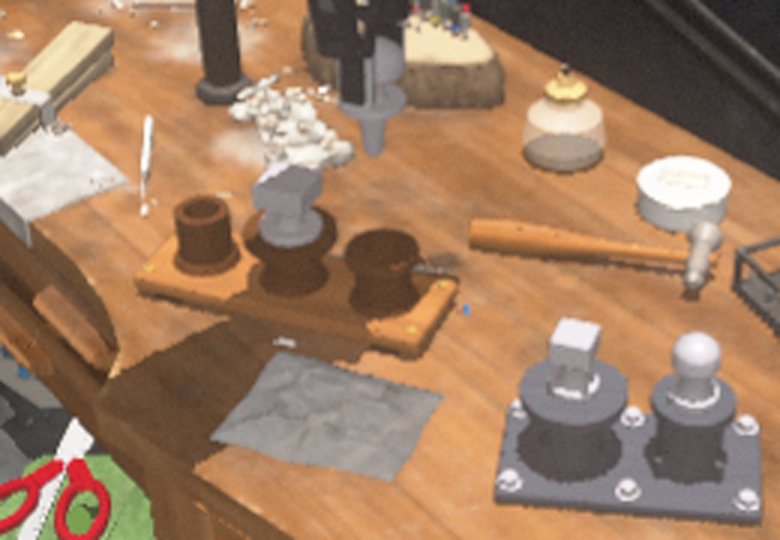

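Call:
{"fn": "send_rows", "kwargs": {
  "increments": [
    [[0.002,-0.02,-0.004,0],[0.002,-0.03,-0.001,0],[0.001,-0.032,0,0],[0,-0.03,0,0],[0,-0.017,0,0],[0,0,0,0],[0,0,0,0],[0,0,0,0]]
  ]
}}

```text
clock: 36.55
eef_pos: [0.3933, 0.2, 0.1963]
tool_rot: [0.964, 0.265, -0.015, -0.009]
ft_force: [0.3, 0.0, -4.0]
grip_width: 0.0414
```

Call:
{"fn": "send_rows", "kwargs": {
  "increments": [
    [[0,0,0.025,0],[0,0,0.025,0],[0,0,0,0],[0,0,0,0],[0,0,0,0],[0,0,0,0],[0,0,0,0],[0,0,0,0]]
  ]
}}

```text
clock: 37.35
eef_pos: [0.3966, 0.1981, 0.1489]
tool_rot: [0.965, 0.261, -0.012, -0.009]
ft_force: [0.4, 0.4, -2.9]
grip_width: 0.0418
```

```bash
 python3 d.py spare .08 31
```

```text
t 37.35 p [0.3966 0.1981 0.1489] yaw 30.3 tilt deg 1.72 w 0.0418 F [ 0.4  0.4 -2.9] j6 1.49
tool shift mm [  3.7 -10.8  69.1] turn -0.7
tool z lean (deg) in world x,y: [-1.57  0.7 ] radial/tangential: [-1.09  1.33] q [ 0.448  0.211 -0.288  1.091  0.023  1.49 ]
```

Call:
{"fn": "send_rows", "kwargs": {
  "increments": [
    [[0.001,-0.006,0,0],[0.001,-0.004,0,0],[0,0,0.01,0],[0,0,0.01,0],[0,0,0,0],[0,0,0,0],[0,0,0,0],[0,0,0,0]]
  ]
}}

```text
clock: 38.15
eef_pos: [0.392, 0.2092, 0.1272]
tool_rot: [0.965, 0.262, -0.012, -0.009]
ft_force: [-0.6, -0.2, -3.7]
grip_width: 0.042
```

```bash
 python3 d.py spare .08 31
```

```text
t 38.15 p [0.392  0.2092 0.1272] yaw 30.36 tilt deg 1.74 w 0.042 F [-0.6 -0.2 -3.7] j6 1.52
tool shift mm [ 1.7  0.6 47.2] turn -0.64
tool z lean (deg) in world x,y: [-1.6   0.69] radial/tangential: [-1.09  1.36] q [ 0.475  0.235 -0.32   1.035  0.023  1.516]
```

Call:
{"fn": "send_rows", "kwargs": {
  "increments": [
    [[0.001,0,0.01,0],[0,0,0.01,0],[0,0,0.01,0],[0,0,0,0],[0,0,0,0],[0,0,0,0],[0,0,0,0],[0,0,0,0]]
  ]
}}

```text
clock: 38.95
eef_pos: [0.3924, 0.2101, 0.0946]
tool_rot: [0.965, 0.261, -0.012, -0.009]
ft_force: [-0.1, -0.6, -3.0]
grip_width: 0.0418
```

```bash
 python3 d.py spare .08 31
```

```text
t 38.95 p [0.3924 0.2101 0.0946] yaw 30.33 tilt deg 1.73 w 0.0418 F [-0.1 -0.6 -3. ] j6 1.52
tool shift mm [ 0.4  0.4 14.6] turn -0.67
tool z lean (deg) in world x,y: [-1.58  0.7 ] radial/tangential: [-1.07  1.36] q [ 0.476  0.274 -0.365  0.95   0.023  1.518]
```

Call:
{"fn": "send_rows", "kwargs": {
  "increments": [
    [[0,0,0.005,0],[0,0,0.005,0],[0,0,0.004,0],[0,0,0,0],[0,0,0,0],[0,0,0,0],[0,0,0,0],[0,0,0,0]]
  ]
}}

```text
clock: 39.75
eef_pos: [0.3929, 0.2107, 0.0803]
tool_rot: [0.965, 0.262, -0.01, -0.01]
ft_force: [-0.4, 0.1, -3.2]
grip_width: 0.0423
```

Call:
{"fn": "send_rows", "kwargs": {
  "increments": [
    [[0,0,0,0],[0,0,0,0],[0,0,0,0],[0,0,0,0],[0,0,-0.01,0],[0,0,-0.015,0],[0,0,-0.015,0],[0,0,-0.015,0]]
  ],
  "hand": -0.4
}}

```text
clock: 40.55
eef_pos: [0.3942, 0.21, 0.1387]
tool_rot: [0.965, 0.262, -0.011, -0.01]
ft_force: [-0.5, 0.7, 0.6]
grip_width: 0.0596
```

Call:
{"fn": "send_rows", "kwargs": {
  "increments": [
    [[0,0,-0.012,0],[0,0,-0.012,0],[0,0,-0.012,0],[0,0,-0.012,0],[0,0,-0.008,0],[0,0,0,0],[0,0,0,0],[0,0,0,0]]
  ]
}}

```text
clock: 41.35
eef_pos: [0.3974, 0.2099, 0.2042]
tool_rot: [0.965, 0.262, -0.006, -0.011]
ft_force: [-0.1, -0.9, 0.3]
grip_width: 0.0599
```

```bash
 python3 d.py swide .19 33; python3 pic.py scene 9
```

```text
t 41.35 p [0.3974 0.2099 0.2042] yaw 30.33 tilt deg 1.4 w 0.0599 F [-0.1 -0.9  0.3] j6 1.51
tool shift mm [-100.6  305.6    7.5] turn -2.67
tool z lean (deg) in world x,y: [-0.96  1.02] radial/tangential: [-0.37  1.35] q [ 0.471  0.168 -0.188  1.221  0.023  1.512]
```

View pics/scene_9.png

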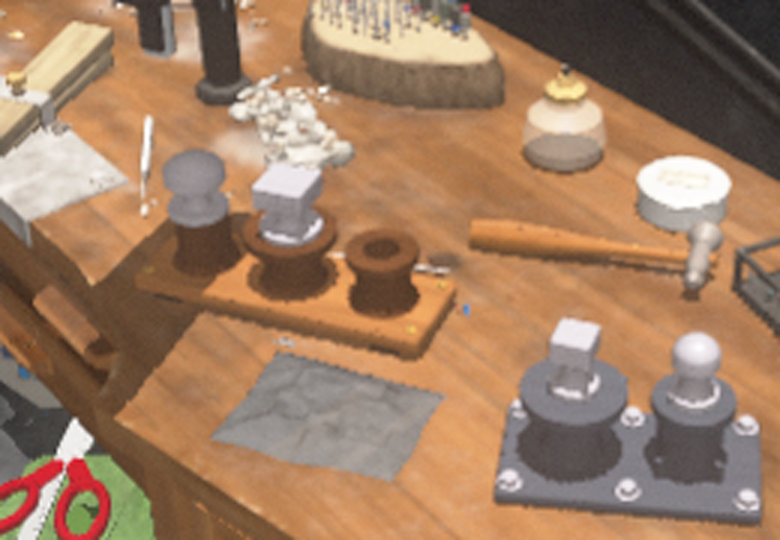

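Call:
{"fn": "send_rows", "kwargs": {
  "increments": [
    [[-0.01,0.03,0,0],[-0.014,0.04,0,0],[-0.014,0.042,0,0],[-0.014,0.042,0,0],[-0.014,0.042,0,0],[-0.013,0.04,0,-0.5],[-0.01,0.033,0,-0.5],[-0.006,0.015,0,-0.5]]
  ]
}}

```text
clock: 42.2
eef_pos: [0.4603, -0.0907, 0.1923]
tool_rot: [0.96, 0.279, -0.009, -0.012]
ft_force: [0.3, -0.0, -0.6]
grip_width: 0.0599
```

Call:
{"fn": "send_rows", "kwargs": {
  "increments": [
    [[0,0,0,0],[0,0,0,0],[0,0,0.03,0],[0,0,0.03,0],[0,0,0,0],[0,0,0,0],[0,0,0,0],[0,0,0,0]]
  ]
}}

```text
clock: 43.0
eef_pos: [0.4589, -0.087, 0.1321]
tool_rot: [0.96, 0.28, -0.009, -0.013]
ft_force: [0.4, 0.0, 0.3]
grip_width: 0.06
```

```bash
 python3 d.py swide .08 33
```

```text
t 43.0 p [ 0.4589 -0.087   0.1321] yaw 32.51 tilt deg 1.8 w 0.06 F [0.4 0.  0.3] j6 0.81
tool shift mm [-3.9 19.3 51.6] turn -0.49
tool z lean (deg) in world x,y: [-1.4   1.12] radial/tangential: [-1.59  0.84] q [-0.196  0.278 -0.247  1.074  0.014  0.807]
```

Call:
{"fn": "send_rows", "kwargs": {
  "increments": [
    [[-0.001,0.008,-0.002,-0.2],[-0.001,0.008,0,-0.2],[0,0,0,0],[0,0,0,0],[0,0,0,0],[0,0,0,0],[0,0,0,0],[0,0,0,0]]
  ]
}}

```text
clock: 43.8
eef_pos: [0.4686, -0.1037, 0.1367]
tool_rot: [0.959, 0.283, -0.006, -0.011]
ft_force: [0.6, 0.1, 0.7]
grip_width: 0.0598
```

```bash
 python3 d.py swide .081 33
```

```text
t 43.8 p [ 0.4686 -0.1037  0.1367] yaw 32.91 tilt deg 1.51 w 0.0598 F [0.6 0.1 0.7] j6 0.77
tool shift mm [-3.3 -0.1 55.8] turn -0.09
tool z lean (deg) in world x,y: [-1.08  1.05] radial/tangential: [-1.28  0.79] q [-0.226  0.293 -0.212  1.088  0.014  0.77 ]
```

Call:
{"fn": "send_rows", "kwargs": {
  "increments": [
    [[-0.003,0,0.012,0],[0,0,0.014,0],[0,0,0.012,0],[0,0,0.006,0],[0,0,0,0],[0,0,0,0],[0,0,0,0],[0,0,0,0]]
  ]
}}

```text
clock: 44.6
eef_pos: [0.4663, -0.1043, 0.0929]
tool_rot: [0.959, 0.284, -0.005, -0.011]
ft_force: [0.2, 0.0, -0.5]
grip_width: 0.0599
```

```bash
 python3 d.py swide .081 33
```

```text
t 44.6 p [ 0.4663 -0.1043  0.0929] yaw 32.97 tilt deg 1.36 w 0.0599 F [ 0.2  0.  -0.5] j6 0.77
tool shift mm [-1.4 -0.5 12. ] turn -0.03
tool z lean (deg) in world x,y: [-0.91  1.01] radial/tangential: [-1.11  0.79] q [-0.228  0.334 -0.283  0.973  0.014  0.767]
```

Call:
{"fn": "send_rows", "kwargs": {
  "increments": [
    [[-0.001,0,0.004,0],[0,0,0.004,0],[0,0,0.003,0],[0,0,0,0],[0,0,0,0],[0,0,0,0],[0,0,0,0],[0,0,0,0]]
  ]
}}

```text
clock: 45.4
eef_pos: [0.4659, -0.1048, 0.0818]
tool_rot: [0.959, 0.284, -0.004, -0.01]
ft_force: [0.4, -0.7, 0.5]
grip_width: 0.0597
```

Call:
{"fn": "send_rows", "kwargs": {
  "increments": [
    [[0,0,0,0],[0,0,0,0],[0,0,0,0],[0,0,0,0],[0,0,0,0],[0,0,0,0],[0,0,0,0],[0,0,0,0]]
  ],
  "hand": 1
}}

```text
clock: 46.2
eef_pos: [0.4661, -0.1048, 0.0822]
tool_rot: [0.959, 0.284, -0.004, -0.01]
ft_force: [-0.0, 0.5, 0.4]
grip_width: 0.0243
```

Call:
{"fn": "send_rows", "kwargs": {
  "increments": [
    [[0,0,-0.01,0],[0,0,-0.015,0],[0,0,-0.015,0],[0,0,-0.015,0],[0,0,-0.015,0],[0,0,-0.015,0],[0,0,-0.015,0],[0,0,-0.01,0]]
  ]
}}

```text
clock: 47.0
eef_pos: [0.4643, -0.1062, 0.1965]
tool_rot: [0.959, 0.284, -0.008, -0.012]
ft_force: [0.8, 0.1, -1.6]
grip_width: 0.0244
```

```bash
 python3 d.py onarrow .195 33
```

```text
t 47.0 p [ 0.4643 -0.1062  0.1965] yaw 32.96 tilt deg 1.67 w 0.0244 F [ 0.8  0.1 -1.6] j6 0.76
tool shift mm [ 105.3 -164.5    5.2] turn -0.04
tool z lean (deg) in world x,y: [-1.28  1.08] radial/tangential: [-1.49  0.76] q [-0.233  0.24  -0.118  1.239  0.013  0.762]
```

Call:
{"fn": "send_rows", "kwargs": {
  "increments": [
    [[0.012,-0.018,0,0],[0.018,-0.028,0,0],[0.02,-0.032,0,0],[0.02,-0.032,0,0],[0.016,-0.025,0,0],[0.008,-0.012,0,0],[0,0,0,0],[0,0,0,0]]
  ]
}}

```text
clock: 47.8
eef_pos: [0.4639, 0.0731, 0.2032]
tool_rot: [0.959, 0.282, -0.007, -0.011]
ft_force: [-0.0, -0.3, -1.1]
grip_width: 0.0244
```

Call:
{"fn": "send_rows", "kwargs": {
  "increments": [
    [[0,0,0.025,0],[0,0,0.025,0],[0,0,0,0],[0,0,0,0],[0,0,0,0],[0,0,0,0],[0,0,0,0],[0,0,0,0]]
  ]
}}

```text
clock: 48.6
eef_pos: [0.466, 0.0696, 0.157]
tool_rot: [0.96, 0.279, -0.003, -0.01]
ft_force: [-0.1, -0.0, -1.2]
grip_width: 0.0243
```

```bash
 python3 d.py onarrow .081 33
```

```text
t 48.6 p [0.466  0.0696 0.157 ] yaw 32.39 tilt deg 1.17 w 0.0243 F [-0.1 -0.  -1.2] j6 1.14
tool shift mm [  8.1 -16.4  76.4] turn -0.61
tool z lean (deg) in world x,y: [-0.67  0.95] radial/tangential: [-0.52  1.04] q [ 0.137  0.248 -0.216  1.116  0.018  1.143]
```

Call:
{"fn": "send_rows", "kwargs": {
  "increments": [
    [[0.003,-0.008,0,0],[0.004,-0.007,0,0],[0,0,0.01,0],[0,0,0.01,0],[0,0,0.005,0],[0,0,0,0],[0,0,0,0],[0,0,0,0]]
  ]
}}

```text
clock: 49.4
eef_pos: [0.4628, 0.0886, 0.1297]
tool_rot: [0.96, 0.279, -0.004, -0.01]
ft_force: [-0.1, -0.2, -0.9]
grip_width: 0.0239
```

```bash
 python3 d.py onarrow .081 33
```

```text
t 49.4 p [0.4628 0.0886 0.1297] yaw 32.46 tilt deg 1.2 w 0.0239 F [-0.1 -0.2 -0.9] j6 1.18
tool shift mm [ 0.7  0.7 48.7] turn -0.54
tool z lean (deg) in world x,y: [-0.74  0.95] radial/tangential: [-0.55  1.07] q [ 0.178  0.275 -0.258  1.048  0.019  1.182]
```

Call:
{"fn": "send_rows", "kwargs": {
  "increments": [
    [[0.001,0.001,0.01,0],[0,0,0.01,0],[0,0,0.01,0],[0,0,0,0],[0,0,0,0],[0,0,0,0],[0,0,0,0],[0,0,0,0]]
  ]
}}

```text
clock: 50.2
eef_pos: [0.4643, 0.0884, 0.0973]
tool_rot: [0.96, 0.279, -0.004, -0.01]
ft_force: [0.7, 0.4, -2.4]
grip_width: 0.0241
```

```bash
 python3 d.py onarrow .082 33
```

```text
t 50.2 p [0.4643 0.0884 0.0973] yaw 32.42 tilt deg 1.18 w 0.0241 F [ 0.7  0.4 -2.4] j6 1.18
tool shift mm [-0.7 -0.9 15.3] turn -0.58
tool z lean (deg) in world x,y: [-0.69  0.95] radial/tangential: [-0.5   1.06] q [ 0.177  0.313 -0.301  0.966  0.018  1.182]
```

Call:
{"fn": "send_rows", "kwargs": {
  "increments": [
    [[-0.0005,-0.001,0.005,0],[0,0,0.005,0],[0,0,0.004,0],[0,0,0,0],[0,0,0,0],[0,0,0,0],[0,0,0,0],[0,0,0,0]]
  ]
}}

```text
clock: 51.0
eef_pos: [0.4635, 0.0894, 0.0825]
tool_rot: [0.96, 0.279, -0.003, -0.01]
ft_force: [-1.0, 0.4, -1.7]
grip_width: 0.0243
```

Call:
{"fn": "send_rows", "kwargs": {
  "increments": [
    [[0,0,0,0],[0,0,0,0],[0,0,0,0],[0,0,0,0],[0,0,-0.01,0],[0,0,-0.015,0],[0,0,-0.015,0],[0,0,-0.015,0]]
  ],
  "hand": -0.4
}}

```text
clock: 51.8
eef_pos: [0.4637, 0.0884, 0.1406]
tool_rot: [0.96, 0.279, -0.003, -0.01]
ft_force: [-0.9, -0.6, -0.5]
grip_width: 0.0597
```

Call:
{"fn": "send_rows", "kwargs": {
  "increments": [
    [[0,0,-0.012,0],[0,0,-0.012,0],[0,0,-0.01,0],[0,0,-0.005,0],[0,0,0,0],[0,0,0,0],[0,0,0,0],[0,0,0,0]]
  ]
}}

```text
clock: 52.6
eef_pos: [0.4654, 0.0879, 0.186]
tool_rot: [0.96, 0.279, -0.0, -0.009]
ft_force: [0.1, -0.4, -0.6]
grip_width: 0.0595
```

```bash
 python3 d.py spare .17 31; python3 pic.py scene 10
```

```text
t 52.6 p [0.4654 0.0879 0.186 ] yaw 32.42 tilt deg 1.07 w 0.0595 F [ 0.1 -0.4 -0.6] j6 1.18
tool shift mm [   3.9 -142.    18.6] turn 1.42
tool z lean (deg) in world x,y: [-0.35  1.02] radial/tangential: [-0.16  1.06] q [ 0.175  0.225 -0.166  1.183  0.019  1.18 ]
```

View pics/scene_10.png

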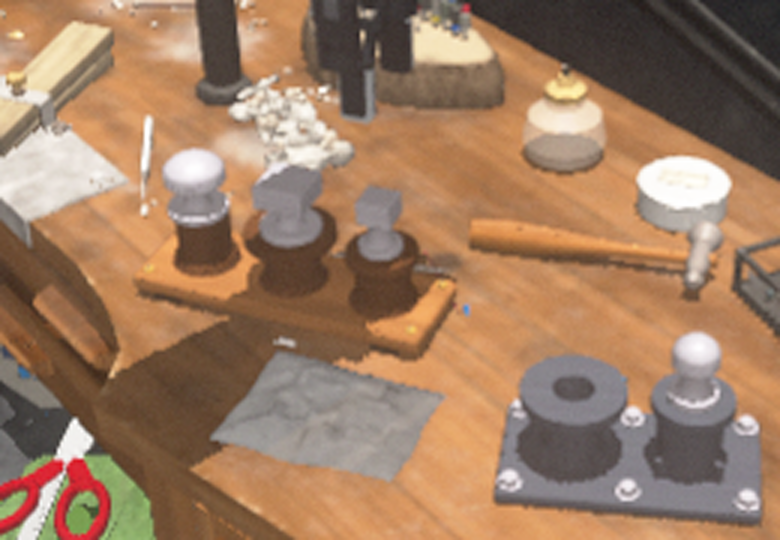

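Small square seated in oak_narrow (380,220). Last transfer: big dome from spare to steel_wide.

Call:
{"fn": "send_rows", "kwargs": {
  "increments": [
    [[0.002,-0.02,0,0],[0.002,-0.03,0,0],[0.001,-0.032,0,0],[0,-0.03,0,0],[0,-0.018,0,0],[0,0,0,0],[0,0,0,0],[0,0,0,0]]
  ]
}}

```text
clock: 53.45
eef_pos: [0.3973, 0.2025, 0.185]
tool_rot: [0.961, 0.278, -0.003, -0.009]
ft_force: [0.4, 0.4, 0.7]
grip_width: 0.0598
```

```bash
 python3 d.py spare .08 31
```

```text
t 53.45 p [0.3973 0.2025 0.185 ] yaw 32.26 tilt deg 1.07 w 0.0598 F [0.4 0.4 0.7] j6 1.47
tool shift mm [  0.2  -7.  105.2] turn 1.26
tool z lean (deg) in world x,y: [-0.65  0.85] radial/tangential: [-0.2   1.05] q [ 0.459  0.173 -0.235  1.167  0.018  1.467]
```

Call:
{"fn": "send_rows", "kwargs": {
  "increments": [
    [[0,-0.007,0.01,0],[0,0,0.015,0],[0,0,0.015,0],[0,0,0.01,0],[0,0,0,0],[0,0,0,0],[0,0,0,0],[0,0,0,0]]
  ]
}}

```text
clock: 54.25
eef_pos: [0.3945, 0.2072, 0.1317]
tool_rot: [0.962, 0.274, -0.003, -0.009]
ft_force: [-0.8, -0.3, 0.6]
grip_width: 0.0601
```

```bash
 python3 d.py spare .08 31
```

```text
t 54.25 p [0.3945 0.2072 0.1317] yaw 31.82 tilt deg 1.07 w 0.0601 F [-0.8 -0.3  0.6] j6 1.49
tool shift mm [-0.  -2.5 51.7] turn 0.82
tool z lean (deg) in world x,y: [-0.65  0.85] radial/tangential: [-0.18  1.05] q [ 0.472  0.221 -0.325  1.028  0.018  1.487]
```

Call:
{"fn": "send_rows", "kwargs": {
  "increments": [
    [[0,-0.003,0.01,0],[0,0,0.012,0],[0,0,0.012,0],[0,0,0.006,0],[0,0,0,0],[0,0,0,0],[0,0,0,0],[0,0,0,0]]
  ]
}}

```text
clock: 55.05
eef_pos: [0.394, 0.2124, 0.0914]
tool_rot: [0.962, 0.274, -0.0, -0.01]
ft_force: [-0.4, -0.7, -0.6]
grip_width: 0.0601
```

```bash
 python3 d.py spare .079 31
```

```text
t 55.05 p [0.394  0.2124 0.0914] yaw 31.84 tilt deg 1.09 w 0.0601 F [-0.4 -0.7 -0.6] j6 1.5
tool shift mm [-2.5  1.4 12.4] turn 0.84
tool z lean (deg) in world x,y: [-0.34  1.04] radial/tangential: [0.19 1.08] q [ 0.482  0.267 -0.385  0.916  0.019  1.497]
```

Call:
{"fn": "send_rows", "kwargs": {
  "increments": [
    [[-0.002,0.001,0.004,0],[0,0,0.004,0],[0,0,0.004,0],[0,0,0,0],[0,0,0,0],[0,0,0,0],[0,0,0,0],[0,0,0,0]]
  ]
}}

```text
clock: 55.85
eef_pos: [0.3933, 0.2108, 0.0791]
tool_rot: [0.962, 0.274, 0.0, -0.01]
ft_force: [-0.0, -0.6, 0.6]
grip_width: 0.0596
```

Call:
{"fn": "send_rows", "kwargs": {
  "increments": [
    [[0,0,0,0],[0,0,0,0],[0,0,0,0],[0,0,0,0],[0,0,0,0],[0,0,0,0],[0,0,0,0],[0,0,0,0]]
  ],
  "hand": 1
}}

```text
clock: 56.65
eef_pos: [0.3932, 0.2107, 0.0797]
tool_rot: [0.962, 0.274, 0.0, -0.01]
ft_force: [0.2, -0.4, 0.6]
grip_width: 0.042
```

Call:
{"fn": "send_rows", "kwargs": {
  "increments": [
    [[0,0,-0.01,0],[0,0,-0.015,0],[0,0,-0.015,0],[0,0,-0.015,0],[0,0,-0.015,0],[0,0,-0.015,0],[0,0,-0.015,0],[0,0,-0.01,0]]
  ]
}}

```text
clock: 57.45
eef_pos: [0.3894, 0.2062, 0.192]
tool_rot: [0.962, 0.274, -0.006, -0.008]
ft_force: [0.2, 0.6, -4.1]
grip_width: 0.0419
```

```bash
 python3 d.py swide .2 31
```

```text
t 57.45 p [0.3894 0.2062 0.192 ] yaw 31.83 tilt deg 1.16 w 0.0419 F [ 0.2  0.6 -4.1] j6 1.49
tool shift mm [-99.9 303.4 -13.2] turn 0.83
tool z lean (deg) in world x,y: [-0.9   0.73] radial/tangential: [-0.46  1.07] q [ 0.475  0.161 -0.23   1.188  0.018  1.49 ]
```

Call:
{"fn": "send_rows", "kwargs": {
  "increments": [
    [[-0.008,0.025,-0.005,0],[-0.013,0.038,-0.003,0],[-0.014,0.042,-0.002,0],[-0.014,0.042,-0.002,0],[-0.014,0.042,0,0],[-0.013,0.04,0,0],[-0.01,0.033,0,0],[-0.006,0.015,0,0]]
  ]
}}

```text
clock: 58.25
eef_pos: [0.4608, -0.0849, 0.2016]
tool_rot: [0.96, 0.279, -0.004, -0.009]
ft_force: [-0.5, -0.3, -3.6]
grip_width: 0.0418
```

Call:
{"fn": "send_rows", "kwargs": {
  "increments": [
    [[0,0,0,0],[0,0,0,0],[0,0,0.025,0],[0,0,0.02,0],[0,0,0,0],[0,0,0,0],[0,0,0,0],[0,0,0,0]]
  ]
}}

```text
clock: 59.05
eef_pos: [0.4598, -0.0821, 0.1576]
tool_rot: [0.96, 0.279, -0.004, -0.01]
ft_force: [0.2, 0.7, -3.2]
grip_width: 0.0419
```

```bash
 python3 d.py swide .08 31
```

```text
t 59.05 p [ 0.4598 -0.0821  0.1576] yaw 32.44 tilt deg 1.22 w 0.0419 F [ 0.2  0.7 -3.2] j6 0.82
tool shift mm [-7.6 23.1 77.1] turn 1.44
tool z lean (deg) in world x,y: [-0.77  0.94] radial/tangential: [-0.92  0.79] q [-0.185  0.245 -0.218  1.123  0.014  0.819]
```

Call:
{"fn": "send_rows", "kwargs": {
  "increments": [
    [[-0.002,0.01,0,0],[-0.003,0.01,0,0],[0,0,0.01,0],[0,0,0.01,0],[0,0,0,0],[0,0,0,0],[0,0,0,0],[0,0,0,0]]
  ]
}}

```text
clock: 59.85
eef_pos: [0.4675, -0.1037, 0.1365]
tool_rot: [0.96, 0.279, -0.003, -0.009]
ft_force: [-0.1, -0.8, -3.6]
grip_width: 0.042
```

```bash
 python3 d.py swide .08 31
```

```text
t 59.85 p [ 0.4675 -0.1037  0.1365] yaw 32.39 tilt deg 1.12 w 0.042 F [-0.1 -0.8 -3.6] j6 0.78
tool shift mm [-2.7  0.2 56.5] turn 1.39
tool z lean (deg) in world x,y: [-0.65  0.91] radial/tangential: [-0.83  0.75] q [-0.226  0.285 -0.224  1.076  0.013  0.779]
```

Call:
{"fn": "send_rows", "kwargs": {
  "increments": [
    [[-0.002,0,0.008,0],[-0.001,0,0.01,0],[0,0,0.01,0],[0,0,0.01,0],[0,0,0,0],[0,0,0,0],[0,0,0,0],[0,0,0,0]]
  ]
}}

```text
clock: 60.65
eef_pos: [0.464, -0.1043, 0.0948]
tool_rot: [0.96, 0.279, -0.003, -0.009]
ft_force: [0.1, -0.5, -3.5]
grip_width: 0.0418
```

```bash
 python3 d.py swide .08 31
```

```text
t 60.65 p [ 0.464  -0.1043  0.0948] yaw 32.43 tilt deg 1.15 w 0.0418 F [ 0.1 -0.5 -3.5] j6 0.78
tool shift mm [ 0.6  0.7 14.8] turn 1.43
tool z lean (deg) in world x,y: [-0.68  0.92] radial/tangential: [-0.87  0.75] q [-0.229  0.325 -0.291  0.97   0.013  0.775]
```

Call:
{"fn": "send_rows", "kwargs": {
  "increments": [
    [[0.0005,0.0005,0.005,0],[0,0,0.005,0],[0,0,0.004,0],[0,0,0,0],[0,0,0,0],[0,0,0,0],[0,0,0,0],[0,0,0,0]]
  ]
}}

```text
clock: 61.45
eef_pos: [0.4655, -0.1045, 0.0805]
tool_rot: [0.96, 0.279, -0.002, -0.009]
ft_force: [0.3, -0.3, -3.4]
grip_width: 0.0417
```

Call:
{"fn": "send_rows", "kwargs": {
  "increments": [
    [[0,0,0,0],[0,0,0,0],[0,0,0,0],[0,0,0,0],[0,0,-0.01,0],[0,0,-0.015,0],[0,0,-0.015,0],[0,0,-0.015,0]]
  ],
  "hand": -0.4
}}

```text
clock: 62.25
eef_pos: [0.4665, -0.1054, 0.1396]
tool_rot: [0.96, 0.279, -0.002, -0.009]
ft_force: [-0.8, -0.0, 0.9]
grip_width: 0.0599
```

Call:
{"fn": "send_rows", "kwargs": {
  "increments": [
    [[0,0,-0.015,0],[0,0,-0.015,0],[0,0,-0.015,0],[0,0,-0.015,0],[0,0,-0.015,0],[0,0,-0.01,0],[0,0,0,0],[0,0,0,0]]
  ]
}}

```text
clock: 63.05
eef_pos: [0.4689, -0.1072, 0.2366]
tool_rot: [0.96, 0.279, 0.003, -0.006]
ft_force: [0.4, -0.3, -0.5]
grip_width: 0.0603
```

```bash
 python3 d.py swide .2 31
```

```text
t 63.05 p [ 0.4689 -0.1072  0.2366] yaw 32.43 tilt deg 0.75 w 0.0603 F [ 0.4 -0.3 -0.5] j6 0.77
tool shift mm [-2.3 -4.3 36.6] turn 1.43
tool z lean (deg) in world x,y: [0.16 0.74] radial/tangential: [-0.01  0.75] q [-0.233  0.206 -0.055  1.31   0.013  0.772]
```

Call:
{"fn": "send_rows", "kwargs": {
  "increments": [
    [[-0.01,-0.02,0,0],[-0.015,-0.03,0,0],[-0.015,-0.03,0,0],[-0.015,-0.025,0,0],[-0.01,-0.015,0,0],[0,0,0,0],[0,0,0,0],[0,0,0,0]]
  ]
}}

```text
clock: 63.85
eef_pos: [0.3432, -0.0387, 0.2312]
tool_rot: [0.96, 0.279, -0.001, -0.008]
ft_force: [-0.2, 0.2, 0.8]
grip_width: 0.0599
```

```bash
python3 pic.py scene 11; python3 pic.py top 11; python3 - <<'E'
from h import *
S=dict(spare=(.3925,.2101),owide=(.4278,.1497),onarrow=(.4631,.0891),swide=(.4647,-.1044),snarrow=(.5142,-.1561))
for n in("top","scene"):
    c=dict(np.load(n+"_11.npz")); P,_=cloud(c); Z=P[...,2]; ok=c["range_z"]>0
    for k,g in S.items():
        r=np.hypot(P[...,0]-g[0],P[...,1]-g[1]); q=ok&(r<.03)&(Z>.085)&(Z<.13)
        X=P[q]
        if len(X)<10: print(n,k,'empty, z med',np.median(Z[ok&(r<.02)]).round(4)); continue
        T=X[X[:,2]>np.percentile(X[:,2],98)-.004]
        rc=cv2.minAreaRect((X[:,:2]*1000).astype(np.float32))
        A=np.c_[T[:,:2]-g,np.ones(len(T))]; co=np.linalg.lstsq(A,T[:,2],rcond=None)[0]
        print(n,k,'zmax',np.percentile(X[:,2],97).round(4),'off mm',((T.mean(0)[:2]-g)*1000).round(1),'rect',np.round(rc[1],1),'slope deg',np.degrees(co[:2]).round(1))
E
```

```text
top spare empty, z med 0.056
top owide zmax 0.1048 off mm [ 0.8 -1.8] rect [37.1 35.8] slope deg [-0.3  0.7]
top onarrow zmax 0.1046 off mm [-1.   0.6] rect [25.6 25. ] slope deg [-0.7 -0.6]
top swide zmax 0.1071 off mm [-1.   1.1] rect [42.6 35. ] slope deg [-0.8 -1.7]
top snarrow zmax 0.1064 off mm [-1.4  0. ] rect [27.1 28.1] slope deg [3.1 1.4]
scene spare empty, z med 0.0483
scene owide zmax 0.1035 off mm [-10.9   3.5] rect [47.4 24.6] slope deg [ 2.5 -1.4]
scene onarrow zmax 0.1034 off mm [-2.1 -0.9] rect [28.4 25.5] slope deg [0.9 0.7]
scene swide zmax 0.1055 off mm [-2.4 -1.6] rect [39.6 42.7] slope deg [-0.   1.9]
scene snarrow zmax 0.1048 off mm [-2.2 -0.6] rect [24.4 26.4] slope deg [2.3 1.2]
```

View pics/scene_11.png

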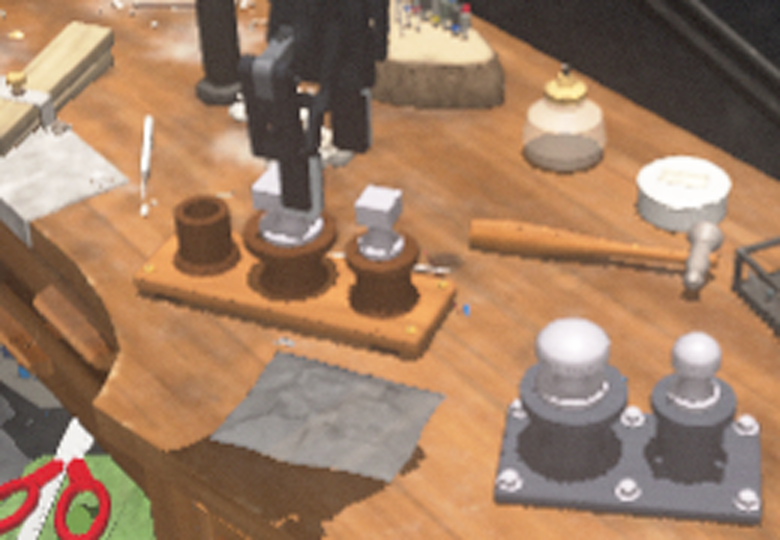

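View pics/top_11.png

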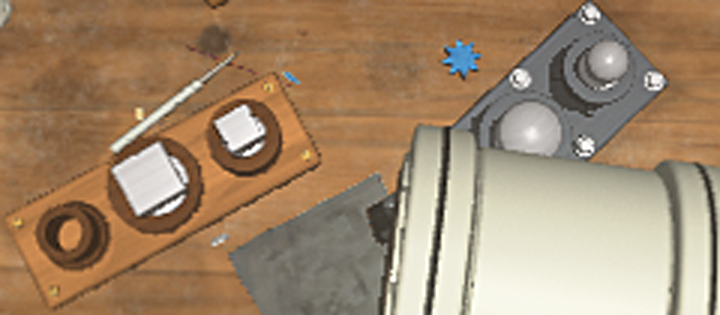

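```bash
python3 -c "
from workcell import order
print(order.job_done())"
```

```text
the job is handed in; nothing more can be done
None
```

The stakes are changed over and the job is handed in. It finished at about 64 s of the 112 s allowed, in six transfers.

| Socket | Stake now in it |
|---|---|
| Holder, wide-topped | Large domed |
| Holder, narrow-topped | Small domed |
| Rack, wide-topped | Large square |
| Rack, narrow-topped | Small square |
| Rack, spare | Empty |

**Seating:** Both cameras show the four stakes upright. Their head tops are at z of about 0.104 m for the squares and 0.106 m for the domes, which matches fully seated to within about 2 mm. The top view puts every head within 2 mm of its socket centre, and the gripper was clear of everything.

**Checks that disagreed:**
- The scene camera put the large square's head 11 mm off centre. The gripper partly hid it in that picture, and the top view put it within 2 mm.
- The top view shows the large dome partly hidden by the arm, so its measured outline there is cut short. The scene view shows it whole and seated.
- The tool drifted up to about 3° from vertical during fast moves and turns. I offset the later moves for it, and the wrist force I read after each move stayed under 5 N.

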